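Fit out two alarm sounders with loudspeaker and back cover

ROBOT

A 6-joint arm with a two-finger parallel gripper is mounted at the origin on a cart in front of the work surface, level with it; the furniture and walls round the work are solid. World frame = base frame: x ahead of the robot, y to its left, z up, the work surface at z = 0. Lengths are in mm, angles in rad, forces in N, time in s.
With the tool pointing down it reaches from about 300 to 775 mm from the base axis. Payload 14.6 kg.
Tool frame: the origin (TCP) lies midway between the tips of the shut fingers; the grasp point (between the pads) lies 19 mm behind it; z points along the fingers, y is the line along which they close (so a half turn about z gives the same grasp; the last joint's range is limited). The gripper opens to 94 mm and grips with 3 to 60 N. Pads are 16 mm wide; open, the fingers measure 119 mm over their backs; the gripper's body (75 mm by 177 mm) begins 78 mm behind the grasp point.
Start: joints at [-1.23, 0.3, 1.521, -0, 1.321, -0.067], TCP at [218.117, -504.89, 205.446] pointing down, gripper open.
Joint ranges: [-3.03, 3.03], [-0.79, 2.21], [0.23, 2.52], [-1.04, 4.18], [0, 3.07], [-2.55, 2.55]. Speed limits (rad/s): [2.22, 2.22, 2.57, 3.14, 3.14, 3.14].

INTERFACE

Orientations are given as [roll, pitch, yaw] about the fixed x, y, z axes, in that order (R = Rz(yaw) Ry(pitch) Rx(roll)).
In Python, from cell import * gives the robot as it stands. The module is installed in compiled form; this text tells all that it offers.
- The arm moves only by the tool servo_tool, never from a script. Its argument "motion" is a list of rows, each an object of numbers: "wx", "wy", "wz": the turn, a rotation vector about the tool's x, y, z in units of 2 rad (1.0 is 2 rad); "dx", "dy", "dz": the shift along the tool's x, y, z in units of 10 cm (1.0 is 10 cm); "fingers": the closure, from -1 (fully open) to 1 (shut). In form: [{"wx": .., "wy": .., "wz": .., "dx": .., "dy": .., "dz": .., "fingers": ..}, ...]. A call has 1 to 10 rows; each row is the pose to reach, as a shift and turn from the pose commanded when the call began, along the tool's axes at that moment; what a row does not reach only later rows make up. A row lasts 1/10 s, in which the tool goes at most 50 mm and 8.59 degrees, less where a joint would pass 70% of its speed; a pose out of reach is approached as far as the arm can. A call with a number of a shift or a turn outside -1 to 1 is refused whole. A call with a gripper value outside its range is refused whole. The fingers move at their own pace and stop on an object; "newtons" is the grip in N (left out, the last holds). Time passes only in rows, so rows that repeat a pose let the fingers close. It gives the time, the measured TCP pose, the force, the opening and the grip force at its end, in the units of the state.
- read_state(): the state, without advancing time (a new reading comes with each control period).
- camera(name): name is "scene" or "top" or "wrist"; returns a dict with "image" (400x640x3 uint8, red, green, blue), "fx", "fy", "cx", "cy" (pixels), "R" (3x3) and "t" (3): a world point X has camera coordinates R X + t. Camera axes: x right, y down, z forward; pixel columns grow to the right and rows downward; lengths in mm; the calibration is good to about 2 mm. A picture is of the moment at which its call begins. There is no depth.
- sign_off(): hands the job in; it is judged then, once.
Trained networks look in a picture, given as the dict that the camera call returned (one of the last four; its "shot" number tells which), for a name from the list of things; names that differ only in an ending like _2 or _b are one class to them, and where a whole thing is asked for, a point or a joint stands for the part that bears it (a point fixed in the world has none). Each returns a list of dicts, best first, with "conf" (0 to 1); they miss things now and then, are a little off and sometimes report something else, mostly with a low value. They report only what shows in the picture. A call takes as long as a camera call. They do not tell look-alikes from the thing itself.
- spot_in(query, picture): "location" ([column, row] in pixels, amid what is visible of it).
- trace(query, picture): "pixels" (400x640 bool, what is visible of it) and "location" ([column, row] in pixels, amid what is visible of it).
The state is a dict: "clock": time; "joints": joint angles; "qd": joint speeds; "effort": joint torques, N m; "eef_pos": TCP position; "eef_rot": TCP orientation; "wrist_force": force on the tool from outside, world axes, zero at the start; "moment": the same for the moment, N m; "finger_gap": finger opening in mm; "finger_force": force on a finger pad.
Only numpy, scipy, OpenCV 4.12 (cv2) and the standard library are available. Lean on these libraries where they do the work, as an engineer would, in place of code of your own. Each camera call takes 0.05 s, during which the arm holds its last target. There are 200 camera calls.

TASK

Assemble the two alarm sounders, large and small: put each loudspeaker, magnet up as it lies, flat down into the ring-shaped seat in the bottom of the open white shell of its size, and then close that shell with the back cover of its size, the lip inside the opening and the plate flat on the rim all round, long side along long side. Set the loudspeakers down, do not drop them, and leave the solder spool, the screwdriver and the cutters where they lie.

Things in the scene. Friction and masses are not known exactly. Their poses are not given: they have to be found in the camera images.
- large_shell: large sounder shell: open white box on a black nest, fixed. Flange 118 (along its y) x 104 mm, opening 104 x 90, 40 deep. Origin: centre of underside, on the bench, z up; inner floor 9, rim 49 mm above it. Seat on the floor: centred ring 80 mm inside, 4 high, 4 thick; the large loudspeaker's origin then stands at 9 mm. 10 mm screw bosses fill the opening's corners to the rim
- small_shell: small sounder shell: open white box on a black nest, fixed. Flange 90 (along its y) x 74 mm, opening 76 x 60, 34 deep. Origin: centre of underside, on the bench, z up; inner floor 9, rim 43 mm above it. Seat on the floor: centred ring 50 mm inside, 4 high, 4 thick; the small loudspeaker's origin then stands at 9 mm. 10 mm screw bosses fill the opening's corners to the rim
- large_speaker: large loudspeaker lying face down, round, dark steel: rim 70 mm in diameter, 3.5 thick, basket tapering up to a magnet 34 mm in diameter, the top 16 mm of the 30 mm height: grip the magnet. Origin: centre of the face (underside); z up through the magnet; yaw does not matter. About 110 g
- small_speaker: small loudspeaker lying face down, round, dark steel: rim 40 mm in diameter, 3.5 thick, basket tapering up to a magnet 22 mm in diameter, the top 14 mm of the 24 mm height: grip the magnet. Origin: centre of the face (underside); z up through the magnet; yaw does not matter. About 50 g
- large_cover: large back cover: white plate 118 (along its y) x 104 mm, 4 thick, over a 5 mm deep lip that enters the large shell's opening with 4 mm play each side. Origin: centre of lip's underside, z up; lies lip down. Fixed on it, centred, a green terminal block 14 mm wide (x), 62 long (y), 9 to 32 mm above the origin: grip it. Seated, its origin is 44 mm above the shell's. 80 g
- small_cover: small back cover: white plate 90 (along its y) x 74 mm, 4 thick, over a 5 mm deep lip that enters the small shell's opening with 4 mm play each side. Origin: centre of lip's underside, z up; lies lip down. Fixed on it, centred, a green terminal block 14 mm wide (x), 62 long (y), 9 to 32 mm above the origin: grip it. Seated, its origin is 38 mm above the shell's. 80 g
- solder_spool: a spool of solder wire with black flanges, 54 mm in diameter, 32 mm high, standing on its flange; leave it. Origin: centre of its underside
- screwdriver: a yellow-handled screwdriver, 169 x 24 x 22 mm, lying along its y in front of the cabinet and the test jig; leave it. Origin: middle of its underside
- cutters: side cutters with red handles, 130 x 64 x 12 mm, lying at the right; leave them. Origin: middle of the underside
Mind the look-alikes: they are no part of the job. Leave any purple look-alike of the large_speaker alone.

How it is judged (in metres and radians):
At the end, for the whole second after the job is handed in: In each shell: the loudspeaker of its size, magnet up, within 8 mm of centre and flat on the floor (3 mm, 0.08 rad); on it: the cover of its size, within 8 mm of centre, plate on the rim (2.5 mm, 0.06 rad), long sides parallel (0.17 rad). All released and at rest (horizontal distance between each of large_speaker, large_cover and large_shell below 0.008 m and z of large_speaker in the frame of large_shell between 0.006 and 0.0115 m and angle between each of large_speaker, small_speaker's own z axis and vertical below 0.08 rad and z of large_cover in the frame of large_shell between 0.041 and 0.0465 m and angle between each of large_cover, small_cover's own z axis and vertical below 0.06 rad and angle between the y axis of large_cover and the y axis of large_shell, either way round below 0.17 rad and linear speed of each of large_speaker, large_cover, small_speaker, small_cover below 0.02 m/s and horizontal distance between each of small_speaker, small_cover and small_shell below 0.008 m and z of small_speaker in the frame of small_shell between 0.006 and 0.0115 m and z of small_cover in the frame of small_shell between 0.035 and 0.0405 m and angle between the y axis of small_cover and the y axis of small_shell, either way round below 0.17 rad); the robot touches nothing.
It fails at once if the solder spool was knocked or pushed more than 30 mm from where it lay (distance of solder_spool from where it was at the start of the episode above 0.03 m).
It fails at once if the screwdriver was knocked or pushed more than 30 mm from where it lay (distance of screwdriver from where it was at the start of the episode above 0.03 m).
It fails at once if the cutters was knocked or pushed more than 30 mm from where it lay (distance of cutters from where it was at the start of the episode above 0.03 m).
It fails at once if the large loudspeaker was dropped (fell freely by more than about 25 mm) or thrown (linear speed of large_speaker above 0.7 m/s and contact force between the fingers and large_speaker below 0.1 N).
It fails at once if the small loudspeaker was dropped (fell freely by more than about 25 mm) or thrown (linear speed of small_speaker above 0.7 m/s and contact force between the fingers and small_speaker below 0.1 N).
It also fails if it takes over 112 s, if anything falls off the work surface, if the arm or the gripper's body presses on something with over 40 N, if the wrist force passes 120 N, or if a joint passes its speed limit or range.

## Working session

There is one attempt and no reset: what is moved stays moved. The work goes in short steps, Python scripts to look and compute and a tool call to move; the robot and the scene stay as the last step left them, time stands still between calls to the robot, and variables do not carry over. Pictures are saved under pics/ and viewed, at most 14 in all, crops included, and the job is handed in when it is done.

Besides the shell and the picture viewer there is one more tool, called after "Call:" as name(argument=value, ...) on one line, values as JSON. servo_tool: Moves the arm, as the interface text tells. Its arguments: {"type":"object","properties":{"motion":{"type":"array","items":{"type":"object","properties":{"wx":{"type":"number"},"wy":{"type":"number"},"wz":{"type":"number"},"dx":{"type":"number"},"dy":{"type":"number"},"dz":{"type":"number"},"fingers":{"type":"number"}}}},"newtons":{"type":"number"}},"required":["motion"]}

```bash
mkdir -p pics; cat > h.py <<'E'
from cell import *
import numpy as np, cv2
def save(c,n,crop=None,s=1):
    im=c["image"][:,:,::-1]
    if crop: im=im[crop[1]:crop[3],crop[0]:crop[2]]
    cv2.imwrite("pics/"+n,cv2.resize(im,None,fx=s,fy=s,interpolation=cv2.INTER_CUBIC))
def w(c,uv,z):
    R=np.array(c["R"]);t=np.array(c["t"])
    d=R.T@np.array([(uv[0]-c["cx"])/c["fx"],(uv[1]-c["cy"])/c["fy"],1.]);o=-R.T@t
    return o+d*(z-o[2])/d[2]
def px(c,X):
    p=np.array(c["R"])@np.array(X,float)+np.array(c["t"]);return [c["fx"]*p[0]/p[2]+c["cx"],c["fy"]*p[1]/p[2]+c["cy"]]
E
python3 - <<'E'
from h import *
for n in["top","scene"]:
    c=camera(n);save(c,n+"1.png")
    print(n,c["fx"],np.round(-np.array(c["R"]).T@np.array(c["t"])))
    for q,z in dict(large_shell=49,small_shell=43,large_speaker=30,small_speaker=24,large_cover=9,small_cover=9,solder_spool=32,screwdriver=10,cutters=6).items():
        for r in spot_in(q,c)[:4]: print(q,round(r["conf"],2),np.round(r["location"]),np.round(w(c,r["location"],z)))
s=read_state();print({k:np.round(v,3) for k,v in s.items()})
E
```

```text
top 460.86057901283635 [ 247.    7. 1649.]
large_shell 0.94 [408. 221.] [ 437. -303.   49.]
small_shell 0.9 [295. 224.] [427.  92.  43.]
small_shell 0.55 [216. 228.] [416. 366.  43.]
large_speaker 0.83 [219. 227.] [420. 358.  30.]
large_speaker 0.75 [164. 172.] [620. 561.  30.]
large_cover 0.61 [343. 214.] [467. -79.   9.]
small_cover 0.66 [298. 168.] [639.  83.   9.]
solder_spool 0.73 [442. 206.] [ 493. -429.   32.]
screwdriver 0.53 [371. 184.] [ 579. -182.   10.]
cutters 0.47 [470. 238.] [ 378. -530.    6.]
scene 511.1620874222081 [ -138. -1358.  1333.]
large_shell 0.86 [340. 261.] [ 435. -315.   49.]
small_shell 0.49 [289. 208.] [398.  21.  43.]
small_shell 0.18 [360. 316.] [ 380. -539.   43.]
large_cover 0.74 [322. 231.] [ 467. -116.    9.]
small_cover 0.79 [333. 186.] [629.  96.   9.]
solder_spool 0.52 [374. 283.] [ 493. -442.   32.]
cutters 0.68 [356. 313.] [ 392. -501.    6.]
{'clock': np.float64(1.0), 'joints': array([-1.23 ,  0.3  ,  1.521,  0.   ,  1.321, -0.067]), 'qd': array([-0.   ,  0.   ,  0.   ,  0.001,  0.001, -0.002]), 'effort': array([-2.0000e-03, -5.3168e+01, -3.5292e+01,  7.1000e-02,  2.1000e-02,
        0.0000e+00]), 'eef_pos': array([ 218.113, -504.878,  205.442]), 'eef_rot': array([-3.142, -0.   ,  0.408]), 'wrist_force': array([-1.026, -0.707,  0.115]), 'moment': array([ 0.   , -0.035,  0.028]), 'finger_force': np.float64(0.0), 'finger_gap': np.float64(93.985)}
```

```bash
python3 - <<'E'
from h import *
c=camera("top");save(c,"top2.png",(120,120,520,300),2)
c=camera("scene");save(c,"scene2.png",(180,80,500,320),2.5)
E
```

```text
(no output)
```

View pics/top2.png

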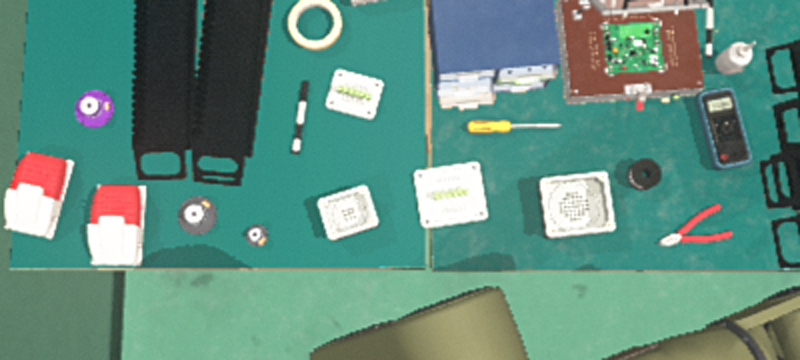

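View pics/scene2.png

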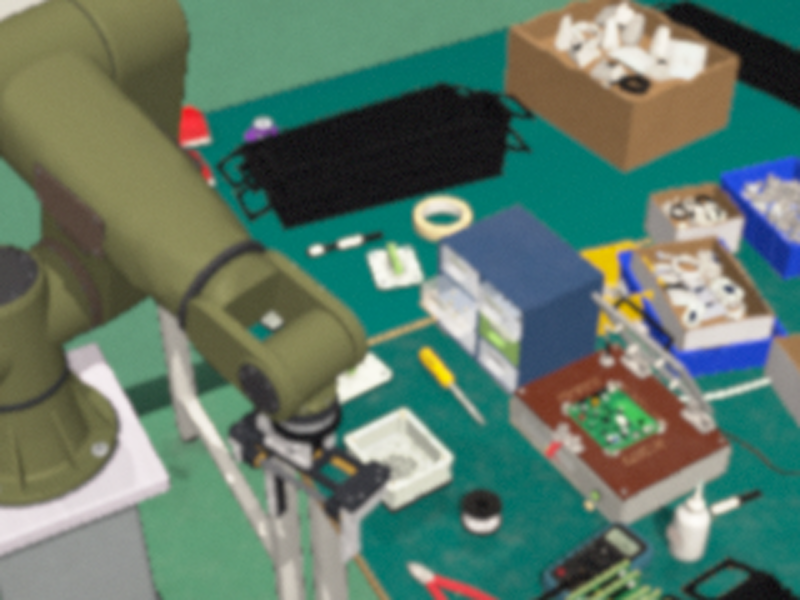

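The pictures show, in full top-image pixels:
- **Large speaker:** the dark one is at (218,227). The purple look-alike is at (167,174), so I leave that one.
- **Small speaker:** (248,237), the only one.
- **Shells:** large at (408,221), small at (295,224).
- **Covers:** large at (343,214), small at (298,168).
- **Red/white boxes:** at (140,217) and (178,232), not part of the job.

Next I check the choice in a close crop and get yaws.

```bash
cat >> h.py <<'E'
def rect(c,q,z,near=None):
    best=None
    for r in trace(q,c):
        m=r["pixels"].astype(np.uint8)
        if near is not None and np.hypot(*(np.array(r["location"])-near))>25: continue
        cn=max(cv2.findContours(m,cv2.RETR_EXTERNAL,cv2.CHAIN_APPROX_NONE)[0],key=cv2.contourArea)[:,0]
        P=np.array([w(c,p,z)[:2] for p in cn],np.float32)
        b=cv2.minAreaRect(P);bx=cv2.boxPoints(b);e=[bx[1]-bx[0],bx[2]-bx[1]];l=max(e,key=np.linalg.norm)
        print(q,round(r["conf"],2),"ctr",np.round(b[0],1),"size",np.round(b[1],1),"longdir yaw from y",round((np.arctan2(l[1],l[0])%np.pi)-np.pi/2,3),"mean px",np.round(np.argwhere(m)[:,::-1].mean(0),1))
E
python3 - <<'E'
from h import *
c=camera("top");save(c,"top3.png",(150,150,280,250),6)
for q,z in dict(large_shell=49,small_shell=43,large_speaker=3,small_speaker=3,large_cover=9,small_cover=9,solder_spool=32).items(): rect(c,q,z)
print(np.round(w(c,(218.5,227),30)),np.round(w(c,(248.5,237.5),24)))
c=camera("wrist");print(np.array(c["R"]).round(3),np.round(-np.array(c["R"]).T@np.array(c["t"])),c["fx"])
E
```

```text
large_shell 0.74 ctr [ 433.9 -303.6] size [105.8 125.4] longdir yaw from y 0.108 mean px [407.7 221.9]
small_shell 0.95 ctr [420.6  93.3] size [76.7 89.9] longdir yaw from y 0.307 mean px [294.  226.4]
large_speaker 0.68 ctr [615.6 560.5] size [66.4 63.5] longdir yaw from y -0.002 mean px [166.9 174.3]
large_speaker 0.58 ctr [ 439.  -311.8] size [108.5 126. ] longdir yaw from y 0.108 mean px [407.5 221.9]
large_speaker 0.56 ctr [422.8 366.4] size [68.5 64.7] longdir yaw from y -0.003 mean px [218.4 227.2]
small_speaker 0.63 ctr [ 378.5 -491.2] size [14.1 32.6] longdir yaw from y 0.45 mean px [464.5 232.8]
small_speaker 0.62 ctr [386.6 259.9] size [36.  35.7] longdir yaw from y -0.003 mean px [248.2 236.9]
large_cover 0.68 ctr [457.3 -86.9] size [103.  117.2] longdir yaw from y 0.153 mean px [345.  217.1]
small_cover 0.6 ctr [643.5  86.2] size [90.7 74.7] longdir yaw from y -0.274 mean px [297.  166.3]
solder_spool 0.76 ctr [ 490.3 -430.5] size [51.9 59.5] longdir yaw from y 0.757 mean px [441.8 206.6]
[420. 360.  30.] [383. 255.  24.]
[[ 0.396 -0.918 -0.001]
 [-0.887 -0.383  0.257]
 [-0.236 -0.101 -0.967]] [ 287. -475.  385.] 279.6336730720777
```

View pics/top3.png

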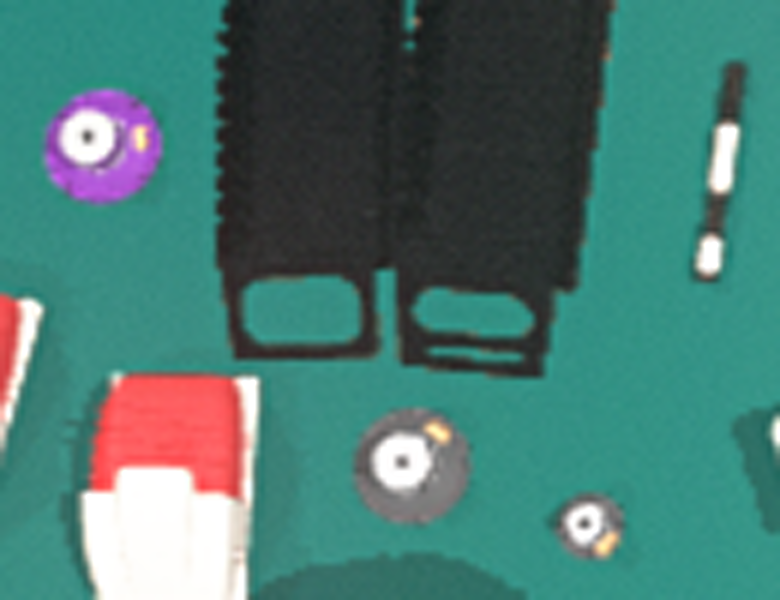

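The crop confirms it: dark large speaker at (412,465), purple one at (103,147), small speaker at (590,525). I start moving, with tool yaw at π/2.

Call:
servo_tool(motion=[{"dx": 1,"dy": -0.37,"wz": -0.58},{"dx": 1,"dy": -0.37,"wz": -0.58},{"dx": 1,"dy": -0.37,"wz": -0.58},{"dx": 1,"dy": -0.37,"wz": -0.58},{"dx": 1,"dy": -0.37,"wz": -0.58},{"dx": 1,"dy": -0.37,"wz": -0.58},{"dx": 1,"dy": -0.37,"wz": -0.58},{"dx": 1,"dy": -0.37,"wz": -0.58},{"dx": 1,"dy": -0.37,"wz": -0.58}])

```text
schema error: expected keys wx, wy, wz, dx, dy, dz, fingers
```

Call:
servo_tool(motion=[{"dx": 1,"dy": 1},{"dx": 1,"dy": 1},{"dx": 1,"dy": 1},{"dx": 1,"dy": 1}])

```text
schema error: expected keys wx, wy, wz, dx, dy, dz, fingers
```

Call:
servo_tool(motion=[{"dx": 1,"dy": 0.3},{"dx": 1,"dy": 0.3},{"dx": 1,"dy": 0.3},{"dx": 1,"dy": 0.3},{"dx": 1,"dy": 0.3}])

```text
schema error: expected keys wx, wy, wz, dx, dy, dz, fingers
```

```bash
cat >> h.py <<'E'
def st():
    s=read_state();print({k:np.round(s[k],3).tolist() for k in["clock","eef_pos","eef_rot","joints","wrist_force","finger_gap","finger_force"]})
E
python3 - <<'E'
from h import *
st();c=camera("wrist");save(c,"w1.png")
print(np.round(-np.array(c["R"]).T@np.array(c["t"])))
rect(c,"large_shell",49);rect(c,"large_cover",9)
E
```

```text
{'clock': 1.55, 'eef_pos': [218.119, -504.881, 205.445], 'eef_rot': [-3.142, 0.0, 0.408], 'joints': [-1.23, 0.3, 1.521, -0.0, 1.321, -0.067], 'wrist_force': [-0.733, -0.106, 0.593], 'finger_gap': 93.861, 'finger_force': 0.0}
[ 287. -475.  385.]
large_shell 0.59 ctr [ 378.2 -369.9] size [ 6.4 25.1] longdir yaw from y 0.407 mean px [261.5   2.3]
```

View pics/w1.png

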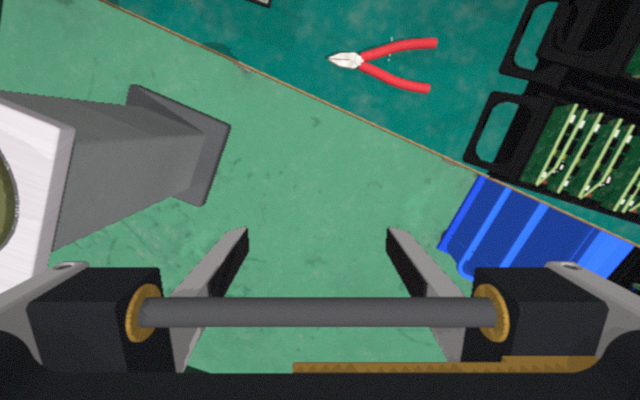

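All seven keys are needed in every row. The wrist view looks ahead along tool +x, with the gripper covering the lower part.

Call:
servo_tool(motion=[{"wx": 0,"wy": 0,"wz": -0.58,"dx": 1,"dy": -0.37,"dz": 0,"fingers": -1},{"wx": 0,"wy": 0,"wz": -0.58,"dx": 1,"dy": -0.37,"dz": 0,"fingers": -1},{"wx": 0,"wy": 0,"wz": -0.58,"dx": 1,"dy": -0.37,"dz": 0,"fingers": -1},{"wx": 0,"wy": 0,"wz": -0.58,"dx": 1,"dy": -0.37,"dz": 0,"fingers": -1},{"wx": 0,"wy": 0,"wz": -0.58,"dx": 1,"dy": -0.37,"dz": 0,"fingers": -1},{"wx": 0,"wy": 0,"wz": -0.58,"dx": 1,"dy": -0.37,"dz": 0,"fingers": -1},{"wx": 0,"wy": 0,"wz": -0.58,"dx": 1,"dy": -0.37,"dz": 0,"fingers": -1},{"wx": 0,"wy": 0,"wz": -0.58,"dx": 1,"dy": -0.37,"dz": 0,"fingers": -1},{"wx": 0,"wy": 0,"wz": -0.58,"dx": 1,"dy": -0.37,"dz": 0,"fingers": -1}])

```text
clock: 2.6
eef_pos: [295.2, -431.3, 205.5]
eef_rot: [-3.142, 0.0, 1.57]
wrist_force: [0.2, 0.4, 0.3]
finger_gap: 94.0
finger_force: 0.0
```

Call:
servo_tool(motion=[{"wx": 0,"wy": 0,"wz": 0,"dx": 0.2,"dy": 1,"dz": 0,"fingers": -1},{"wx": 0,"wy": 0,"wz": 0,"dx": 0.2,"dy": 1,"dz": 0,"fingers": -1},{"wx": 0,"wy": 0,"wz": 0,"dx": 0.2,"dy": 1,"dz": 0,"fingers": -1},{"wx": 0,"wy": 0,"wz": 0,"dx": 0.2,"dy": 1,"dz": 0,"fingers": -1}])

```text
clock: 3.0
eef_pos: [395.9, -411.1, 205.0]
eef_rot: [-3.141, -0.0, 1.567]
wrist_force: [-0.2, -0.1, -0.0]
finger_gap: 94.1
finger_force: 0.0
```

```bash
python3 - <<'E'
from h import *
st();c=camera("wrist");save(c,"w2.png")
rect(c,"large_shell",49);rect(c,"large_cover",9)
E
```

```text
{'clock': 3.0, 'eef_pos': [395.871, -411.103, 205.014], 'eef_rot': [-3.141, -0.0, 1.567], 'joints': [-0.868, 0.347, 1.46, -0.0, 1.335, -0.864], 'wrist_force': [-0.223, -0.092, -0.032], 'finger_gap': 94.079, 'finger_force': 0.0}
large_shell 0.72 ctr [ 434.7 -305.3] size [104.3 117.7] longdir yaw from y 0.116 mean px [350.7  95.5]
```

View pics/w2.png

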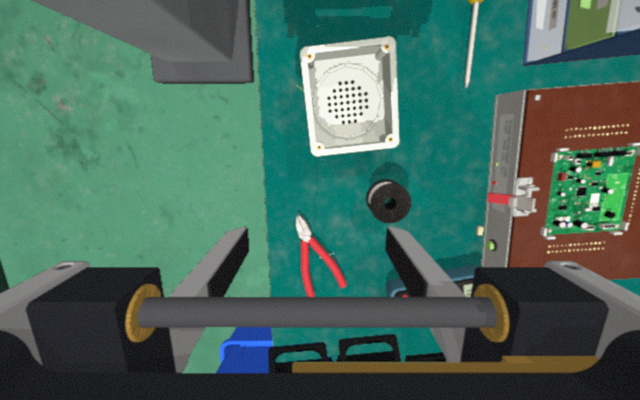

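Large shell at (348,96) px gives (434.7, −305.3), yaw 0.116, and the flange size matches. Moving on.

Call:
servo_tool(motion=[{"wx": 0,"wy": 0,"wz": 0,"dx": 1,"dy": 0.4,"dz": 0,"fingers": -1},{"wx": 0,"wy": 0,"wz": 0,"dx": 1,"dy": 0.4,"dz": 0,"fingers": -1},{"wx": 0,"wy": 0,"wz": 0,"dx": 1,"dy": 0.4,"dz": 0,"fingers": -1}])

```text
clock: 3.45
eef_pos: [436.0, -308.9, 205.9]
eef_rot: [3.141, -0.0, 1.568]
wrist_force: [0.7, -0.7, -0.1]
finger_gap: 93.9
finger_force: 0.0
```

Call:
servo_tool(motion=[{"wx": 0,"wy": 0,"wz": 0,"dx": 1,"dy": 0,"dz": 0,"fingers": -1},{"wx": 0,"wy": 0,"wz": 0,"dx": 1,"dy": 0,"dz": 0,"fingers": -1},{"wx": 0,"wy": 0,"wz": 0,"dx": 1,"dy": 0,"dz": 0,"fingers": -1},{"wx": 0,"wy": 0,"wz": 0,"dx": 1,"dy": 0,"dz": 0,"fingers": -1}])

```text
clock: 3.85
eef_pos: [435.6, -212.1, 206.0]
eef_rot: [3.141, 0.001, 1.568]
wrist_force: [-0.2, -0.4, 0.1]
finger_gap: 93.9
finger_force: 0.0
```

```bash
python3 - <<'E'
from h import *
st();c=camera("wrist")
rect(c,"large_cover",9);rect(c,"small_shell",43)
E
```

```text
{'clock': 3.85, 'eef_pos': [435.622, -212.113, 206.008], 'eef_rot': [3.141, 0.001, 1.568], 'joints': [-0.529, 0.152, 1.7, -0.0, 1.288, -0.525], 'wrist_force': [-0.155, -0.441, 0.094], 'finger_gap': 93.921, 'finger_force': 0.0}
large_cover 0.89 ctr [457.2 -85.7] size [105.9 119.6] longdir yaw from y 0.147 mean px [333.1  81.9]
```

Call:
servo_tool(motion=[{"wx": 0,"wy": 0,"wz": 0,"dx": 1,"dy": 0,"dz": 0,"fingers": -1},{"wx": 0,"wy": 0,"wz": 0,"dx": 1,"dy": 0,"dz": 0,"fingers": -1},{"wx": 0,"wy": 0,"wz": 0,"dx": 1,"dy": 0,"dz": 0,"fingers": -1}])

```text
clock: 4.3
eef_pos: [436.1, -108.9, 205.4]
eef_rot: [-3.141, -0.001, 1.57]
wrist_force: [-1.1, -1.2, 0.2]
finger_gap: 94.3
finger_force: 0.0
```

Call:
servo_tool(motion=[{"wx": 0,"wy": 0,"wz": 0,"dx": 1,"dy": 0,"dz": 0,"fingers": -1},{"wx": 0,"wy": 0,"wz": 0,"dx": 1,"dy": 0,"dz": 0,"fingers": -1},{"wx": 0,"wy": 0,"wz": 0,"dx": 1,"dy": 0,"dz": 0,"fingers": -1},{"wx": 0,"wy": 0,"wz": 0,"dx": 1,"dy": 0,"dz": 0,"fingers": -1}])

```text
clock: 4.7
eef_pos: [436.8, -12.2, 205.4]
eef_rot: [-3.142, 0.0, 1.569]
wrist_force: [-1.5, -0.2, -0.5]
finger_gap: 94.0
finger_force: 0.0
```

```bash
python3 - <<'E'
from h import *
st();c=camera("wrist");save(c,"w3.png")
rect(c,"small_cover",9);rect(c,"small_shell",43)
for q,z in(("large_speaker",3),("small_speaker",3)):rect(c,q,z)
E
```

```text
{'clock': 4.7, 'eef_pos': [436.837, -12.182, 205.442], 'eef_rot': [-3.142, 0.0, 1.569], 'joints': [-0.112, 0.045, 1.82, -0.0, 1.277, -0.109], 'wrist_force': [-1.451, -0.162, -0.491], 'finger_gap': 94.016, 'finger_force': 0.0}
small_cover 0.56 ctr [642.4  87.5] size [89.1 74.3] longdir yaw from y -0.269 mean px [477.7 105.1]
small_shell 0.7 ctr [423.1  96.2] size [75. 90.] longdir yaw from y 0.32 mean px [303.9  95.3]
```

View pics/w3.png

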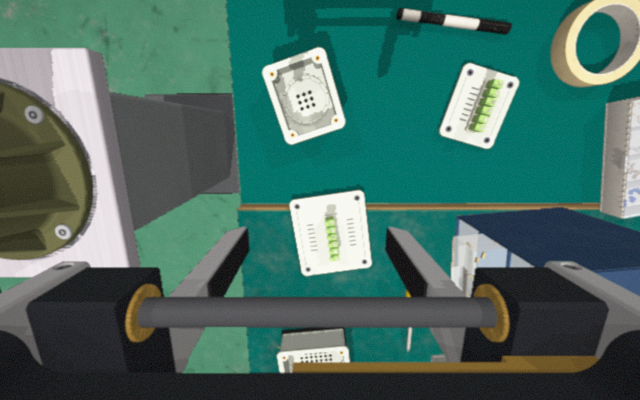

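Small shell is at (303,95) px → (423,96), yaw 0.32. Small cover is at (480,105) px → (642,87), yaw −0.27. Large cover is (457,−86), yaw 0.147. Speakers next.

Call:
servo_tool(motion=[{"wx": 0,"wy": 0,"wz": 0,"dx": 1,"dy": -0.3,"dz": 0,"fingers": -0.2},{"wx": 0,"wy": 0,"wz": 0,"dx": 1,"dy": -0.3,"dz": 0,"fingers": -0.2},{"wx": 0,"wy": 0,"wz": 0,"dx": 1,"dy": -0.3,"dz": 0,"fingers": -0.2}])

```text
clock: 5.25
eef_pos: [405.8, 91.0, 205.6]
eef_rot: [-3.142, -0.001, 1.57]
wrist_force: [0.2, -0.5, -1.0]
finger_gap: 73.4
finger_force: 0.0
```

Call:
servo_tool(motion=[{"wx": 0,"wy": 0,"wz": 0,"dx": 0.5,"dy": 0,"dz": 0,"fingers": -0.2},{"wx": 0,"wy": 0,"wz": 0,"dx": 0.5,"dy": 0,"dz": 0,"fingers": -0.2},{"wx": 0,"wy": 0,"wz": 0,"dx": 0.5,"dy": 0,"dz": 0,"fingers": -0.2}])

```text
clock: 5.55
eef_pos: [407.2, 138.2, 205.3]
eef_rot: [-3.141, 0.0, 1.569]
wrist_force: [-0.3, -0.7, -0.3]
finger_gap: 56.3
finger_force: 0.0
```

```bash
python3 - <<'E'
from h import *
st();c=camera("wrist");save(c,"w4.png")
for q,z in(("large_speaker",3),("small_speaker",3),("small_cover",9)):rect(c,q,z)
E
```

```text
{'clock': 5.55, 'eef_pos': [407.159, 138.17, 205.303], 'eef_rot': [-3.141, 0.0, 1.569], 'joints': [0.242, 0.029, 1.837, -0.0, 1.276, 0.244], 'wrist_force': [-0.25, -0.667, -0.296], 'finger_gap': 56.286, 'finger_force': 0.0}
large_speaker 0.82 ctr [421.3 346.5] size [25.2 64.2] longdir yaw from y 1.567 mean px [328.2   9.9]
small_speaker 0.71 ctr [385.6 260.8] size [37.  37.1] longdir yaw from y 1.565 mean px [299.1  88.4]
small_speaker 0.23 ctr [423.4  86.9] size [ 84.6 108.7] longdir yaw from y 0.296 mean px [327.3 216.7]
small_cover 0.83 ctr [641.2  88. ] size [89.8 76.3] longdir yaw from y -0.269 mean px [482.9 217.3]
```

View pics/w4.png

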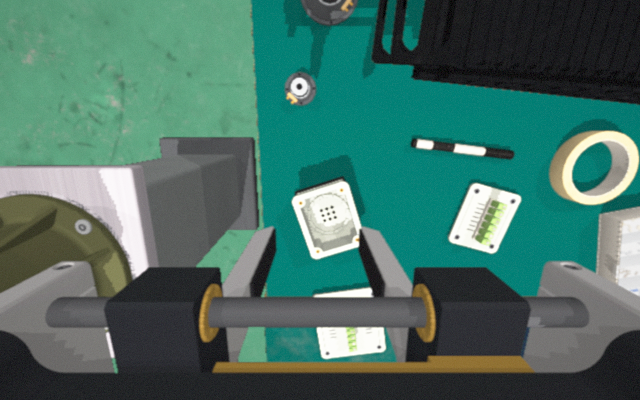

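Small speaker at (299,88) px gives (385.6, 260.8), with a diameter that fits. Approaching it.

Call:
servo_tool(motion=[{"wx": 0,"wy": 0,"wz": 0,"dx": 1,"dy": -0.215,"dz": 0.4,"fingers": -0.1},{"wx": 0,"wy": 0,"wz": 0,"dx": 1,"dy": -0.215,"dz": 0.4,"fingers": -0.1},{"wx": 0,"wy": 0,"wz": 0,"dx": 1,"dy": -0.215,"dz": 0.4,"fingers": -0.1},{"wx": 0,"wy": 0,"wz": 0,"dx": 1,"dy": -0.215,"dz": 0.4,"fingers": -0.1}])

```text
clock: 6.15
eef_pos: [385.5, 238.5, 164.9]
eef_rot: [-3.14, 0.001, 1.569]
wrist_force: [-0.3, 0.7, -0.1]
finger_gap: 51.5
finger_force: 0.0
```

Call:
servo_tool(motion=[{"wx": 0,"wy": 0,"wz": 0,"dx": 0.22,"dy": 0,"dz": 1,"fingers": -0.1},{"wx": 0,"wy": 0,"wz": 0,"dx": 0.22,"dy": 0,"dz": 1,"fingers": -0.1},{"wx": 0,"wy": 0,"wz": 0,"dx": 0.22,"dy": 0,"dz": 1,"fingers": -0.1},{"wx": 0,"wy": 0,"wz": 0,"dx": 0.22,"dy": 0,"dz": 1,"fingers": -0.1},{"wx": 0,"wy": 0,"wz": 0,"dx": 0.22,"dy": 0,"dz": 1,"fingers": -0.1}])

```text
clock: 6.65
eef_pos: [387.4, 260.2, 68.1]
eef_rot: [3.138, -0.002, 1.567]
wrist_force: [0.1, -0.2, 0.9]
finger_gap: 51.7
finger_force: 0.0
```

```bash
python3 - <<'E'
from h import *
st();c=camera("wrist");save(c,"w5.png",(120,0,520,300),2)
for q,z in(("large_speaker",3),("small_speaker",3)):rect(c,q,z)
print(px(c,(385.6,260.8,24)))
E
```

```text
{'clock': 6.65, 'eef_pos': [387.36, 260.216, 68.092], 'eef_rot': [3.138, -0.002, 1.567], 'joints': [0.513, 0.288, 1.891, -0.0, 0.959, 0.517], 'wrist_force': [0.053, -0.16, 0.949], 'finger_gap': 51.67, 'finger_force': 0.0}
large_speaker 0.68 ctr [422.4 367.8] size [68.4 68.9] longdir yaw from y 1.566 mean px [358.   83.8]
small_speaker 0.74 ctr [385.6 261.3] size [39.1 38.3] longdir yaw from y -0.138 mean px [314.3 210.7]
[np.float64(313.83620930113943), np.float64(218.64673369530038)]
```

View pics/w5.png

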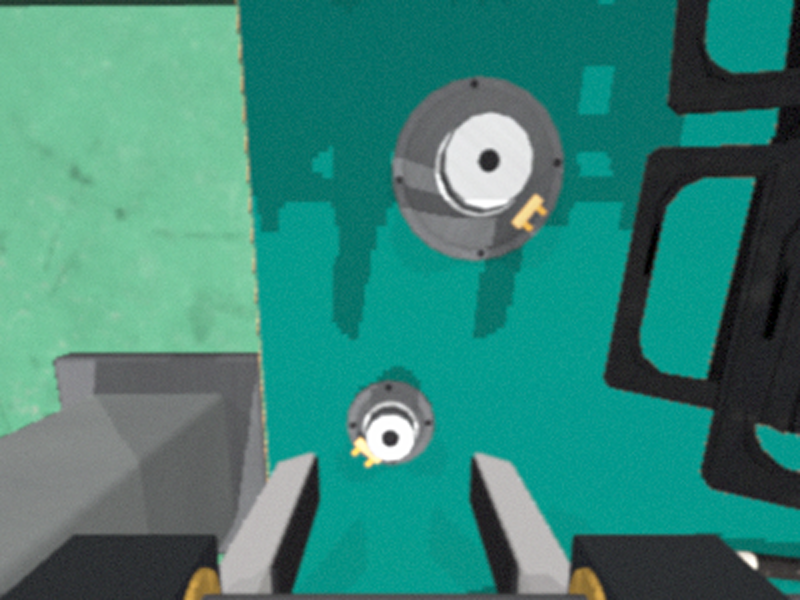

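Predicted magnet centre (314,219) matches the picture, where it is at (315,219). Descending.

Call:
servo_tool(motion=[{"wx": 0,"wy": 0,"wz": 0,"dx": 0.01,"dy": -0.01,"dz": 0.3,"fingers": -0.1},{"wx": 0,"wy": 0,"wz": 0,"dx": 0.01,"dy": -0.01,"dz": 0.45,"fingers": -0.1},{"wx": 0,"wy": 0,"wz": 0,"dx": 0.01,"dy": -0.01,"dz": 0.55,"fingers": -0.1},{"wx": 0,"wy": 0,"wz": 0,"dx": 0.01,"dy": -0.01,"dz": 0.55,"fingers": -0.1},{"wx": 0,"wy": 0,"wz": 0,"dx": 0.01,"dy": -0.01,"dz": 0.55,"fingers": -0.1}])

```text
clock: 7.3
eef_pos: [385.3, 261.7, 11.3]
eef_rot: [3.141, -0.001, 1.568]
wrist_force: [0.2, 0.5, 0.1]
finger_gap: 51.4
finger_force: 0.0
```

Call:
servo_tool(motion=[{"wx": 0,"wy": 0,"wz": 0,"dx": 0,"dy": 0,"dz": 0,"fingers": 0.4},{"wx": 0,"wy": 0,"wz": 0,"dx": 0,"dy": 0,"dz": 0,"fingers": 0.6},{"wx": 0,"wy": 0,"wz": 0,"dx": 0,"dy": 0,"dz": 0,"fingers": 0.9},{"wx": 0,"wy": 0,"wz": 0,"dx": 0,"dy": 0,"dz": 0,"fingers": 0.9},{"wx": 0,"wy": 0,"wz": 0,"dx": 0,"dy": 0,"dz": 0,"fingers": 0.9},{"wx": 0,"wy": 0,"wz": 0,"dx": 0,"dy": 0,"dz": 0,"fingers": 0.9},{"wx": 0,"wy": 0,"wz": 0,"dx": 0,"dy": 0,"dz": 0,"fingers": 0.9},{"wx": 0,"wy": 0,"wz": 0,"dx": 0,"dy": 0,"dz": 0,"fingers": 0.9}], newtons=20)

```text
clock: 8.1
eef_pos: [384.9, 261.5, 10.6]
eef_rot: [3.141, -0.0, 1.568]
wrist_force: [-0.7, -1.0, 5.3]
finger_gap: 21.1
finger_force: 20.0
```

Call:
servo_tool(motion=[{"wx": 0,"wy": 0,"wz": 0,"dx": 0,"dy": 0,"dz": -0.2,"fingers": 0.9},{"wx": 0,"wy": 0,"wz": 0,"dx": 0,"dy": 0,"dz": -0.5,"fingers": 0.9},{"wx": 0,"wy": 0,"wz": 0,"dx": 0,"dy": 0,"dz": -0.9,"fingers": 0.9},{"wx": 0,"wy": 0,"wz": 0,"dx": 0,"dy": 0,"dz": -0.9,"fingers": 0.9}])

```text
clock: 8.5
eef_pos: [386.6, 262.5, 104.5]
eef_rot: [3.136, -0.003, 1.568]
wrist_force: [0.3, 0.1, -0.6]
finger_gap: 21.4
finger_force: 20.0
```

Call:
servo_tool(motion=[{"wx": 0,"wy": 0,"wz": 0.07,"dx": -0.1,"dy": 0.04,"dz": 0,"fingers": 0.9},{"wx": 0,"wy": 0,"wz": 0.14,"dx": -0.3,"dy": 0.1,"dz": 0,"fingers": 0.9},{"wx": 0,"wy": 0,"wz": 0.21,"dx": -0.5,"dy": 0.2,"dz": 0,"fingers": 0.9},{"wx": 0,"wy": 0,"wz": 0.28,"dx": -0.7,"dy": 0.3,"dz": 0,"fingers": 0.9},{"wx": 0,"wy": 0,"wz": 0.35,"dx": -0.9,"dy": 0.38,"dz": 0,"fingers": 0.9},{"wx": 0,"wy": 0,"wz": 0.42,"dx": -1,"dy": 0.38,"dz": 0,"fingers": 0.9},{"wx": 0,"wy": 0,"wz": 0.49,"dx": -1,"dy": 0.38,"dz": 0,"fingers": 0.9},{"wx": 0,"wy": 0,"wz": 0.56,"dx": -1,"dy": 0.38,"dz": 0,"fingers": 0.9},{"wx": 0,"wy": 0,"wz": 0.625,"dx": -1,"dy": 0.38,"dz": 0,"fingers": 0.9},{"wx": 0,"wy": 0,"wz": 0.625,"dx": -1,"dy": 0.38,"dz": 0,"fingers": 0.9}])

```text
clock: 9.5
eef_pos: [422.2, 161.2, 99.7]
eef_rot: [-3.142, 0.001, 0.316]
wrist_force: [1.5, 0.5, -0.4]
finger_gap: 21.3
finger_force: 20.0
```

```bash
cat >> h.py <<'E'
def to(X,yaw=None):
    s=read_state();p=np.array(s["eef_pos"]);y=s["eef_rot"][2];d=np.array(X,float)-p
    print("dx %.3f dy %.3f dz %.3f"%tuple(np.array([np.cos(y)*d[0]+np.sin(y)*d[1],np.sin(y)*d[0]-np.cos(y)*d[1],-d[2]])/100), "wz", None if yaw is None else round(((y-yaw+np.pi)%(2*np.pi)-np.pi)/2,4))
E
python3 - <<'E'
from h import *
st();to((423,96.1,60),.32)
E
```

```text
{'clock': 9.5, 'eef_pos': [422.223, 161.23, 99.716], 'eef_rot': [-3.142, 0.001, 0.316], 'joints': [0.284, 0.21, 1.903, 0.0, 1.03, 1.539], 'wrist_force': [1.535, 0.489, -0.411], 'finger_gap': 21.342, 'finger_force': 20.001}
dx -0.195 dy 0.622 dz 0.397 wz -0.0022
```

Call:
servo_tool(motion=[{"wx": 0,"wy": 0,"wz": 0,"dx": -0.1,"dy": 0.3,"dz": 0,"fingers": 0.9},{"wx": 0,"wy": 0,"wz": 0,"dx": -0.195,"dy": 0.62,"dz": 0,"fingers": 0.9},{"wx": 0,"wy": 0,"wz": 0,"dx": -0.195,"dy": 0.62,"dz": 0.1,"fingers": 0.9},{"wx": 0,"wy": 0,"wz": 0,"dx": -0.195,"dy": 0.62,"dz": 0.2,"fingers": 0.9},{"wx": 0,"wy": 0,"wz": 0,"dx": -0.195,"dy": 0.62,"dz": 0.3,"fingers": 0.9},{"wx": 0,"wy": 0,"wz": 0,"dx": -0.195,"dy": 0.62,"dz": 0.3,"fingers": 0.9},{"wx": 0,"wy": 0,"wz": 0,"dx": -0.195,"dy": 0.62,"dz": 0.3,"fingers": 0.9}])

```text
clock: 10.2
eef_pos: [423.2, 96.9, 70.1]
eef_rot: [-3.141, 0.001, 0.319]
wrist_force: [-1.0, -0.0, 0.4]
finger_gap: 21.3
finger_force: 20.0
```

```bash
python3 - <<'E'
from h import *
st();to((423,96.1,21));c=camera("wrist");save(c,"w6.png",(120,100,520,400),2);rect(c,"small_shell",43)
E
```

```text
{'clock': 10.2, 'eef_pos': [423.218, 96.949, 70.146], 'eef_rot': [-3.141, 0.001, 0.319], 'joints': [0.141, 0.222, 1.972, 0.0, 0.949, 1.392], 'wrist_force': [-0.996, -0.001, 0.435], 'finger_gap': 21.315, 'finger_force': 20.0}
dx -0.005 dy 0.007 dz 0.491 wz None
small_shell 0.97 ctr [427.4  97.8] size [77.2 89.9] longdir yaw from y 0.313 mean px [318.3 208.9]
```

View pics/w6.png

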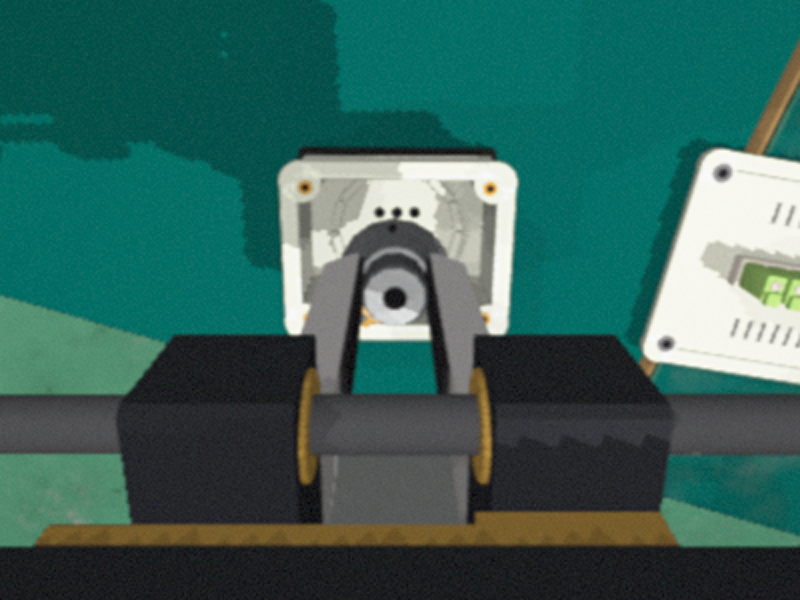

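The speaker hangs over the shell opening, which is centred near (397,245) in the crop. A slight +x correction, then I lower it.

Call:
servo_tool(motion=[{"wx": 0,"wy": 0,"wz": 0,"dx": 0.01,"dy": 0,"dz": 0.15,"fingers": 0.9},{"wx": 0,"wy": 0,"wz": 0,"dx": 0.01,"dy": 0,"dz": 0.28,"fingers": 0.9},{"wx": 0,"wy": 0,"wz": 0,"dx": 0.01,"dy": 0,"dz": 0.36,"fingers": 0.9},{"wx": 0,"wy": 0,"wz": 0,"dx": 0.01,"dy": 0,"dz": 0.42,"fingers": 0.9},{"wx": 0,"wy": 0,"wz": 0,"dx": 0.01,"dy": 0,"dz": 0.46,"fingers": 0.9},{"wx": 0,"wy": 0,"wz": 0,"dx": 0.01,"dy": 0,"dz": 0.48,"fingers": 0.9},{"wx": 0,"wy": 0,"wz": 0,"dx": 0.01,"dy": 0,"dz": 0.49,"fingers": 0.9},{"wx": 0,"wy": 0,"wz": 0,"dx": 0.01,"dy": 0,"dz": 0.495,"fingers": 0.9},{"wx": 0,"wy": 0,"wz": 0,"dx": 0.01,"dy": 0,"dz": 0.495,"fingers": 0.9}])

```text
clock: 11.2
eef_pos: [424.4, 96.7, 21.1]
eef_rot: [3.142, -0.0, 0.318]
wrist_force: [0.6, -0.5, -1.0]
finger_gap: 21.3
finger_force: 20.0
```

Call:
servo_tool(motion=[{"wx": 0,"wy": 0,"wz": 0,"dx": 0,"dy": 0,"dz": 0.01,"fingers": 0.9},{"wx": 0,"wy": 0,"wz": 0,"dx": 0,"dy": 0,"dz": 0.02,"fingers": 0.9},{"wx": 0,"wy": 0,"wz": 0,"dx": 0,"dy": 0,"dz": 0.02,"fingers": 0.9}])

```text
clock: 11.5
eef_pos: [424.5, 96.7, 19.6]
eef_rot: [3.142, -0.0, 0.318]
wrist_force: [-4.1, -1.2, 11.9]
finger_gap: 21.0
finger_force: 20.0
```

Seated: contact at the expected height. Release and lift.

Call:
servo_tool(motion=[{"wx": 0,"wy": 0,"wz": 0,"dx": 0,"dy": 0,"dz": 0,"fingers": 0.3},{"wx": 0,"wy": 0,"wz": 0,"dx": 0,"dy": 0,"dz": 0,"fingers": 0.3},{"wx": 0,"wy": 0,"wz": 0,"dx": 0,"dy": 0,"dz": 0,"fingers": 0.3},{"wx": 0,"wy": 0,"wz": 0,"dx": 0,"dy": 0,"dz": -0.1,"fingers": 0.3},{"wx": 0,"wy": 0,"wz": 0,"dx": 0,"dy": 0,"dz": -0.4,"fingers": 0.3},{"wx": 0,"wy": 0,"wz": 0,"dx": 0,"dy": 0,"dz": -0.8,"fingers": 0.3},{"wx": 0,"wy": 0,"wz": 0,"dx": 0,"dy": 0,"dz": -1,"fingers": 0},{"wx": 0,"wy": 0,"wz": 0,"dx": 0,"dy": 0,"dz": -1,"fingers": 0}])

```text
clock: 12.3
eef_pos: [425.7, 96.9, 122.0]
eef_rot: [3.141, -0.005, 0.318]
wrist_force: [-0.2, 0.1, -0.9]
finger_gap: 45.4
finger_force: 0.0
```

Call:
servo_tool(motion=[{"wx": 0,"wy": 0,"wz": 0,"dx": 0.4,"dy": 0.1,"dz": -0.3,"fingers": 0},{"wx": 0,"wy": 0,"wz": 0,"dx": 0.9,"dy": 0.3,"dz": -0.3,"fingers": 0},{"wx": 0,"wy": 0,"wz": 0,"dx": 1,"dy": 0.35,"dz": -0.3,"fingers": 0}])

```text
clock: 12.6
eef_pos: [533.0, 94.4, 148.4]
eef_rot: [3.141, -0.001, 0.317]
wrist_force: [-1.1, -0.8, -0.5]
finger_gap: 47.1
finger_force: 0.0
```

```bash
python3 - <<'E'
from h import *
st();to((641.8,87.7,80),1.302);c=camera("wrist");rect(c,"small_cover",9)
c=camera("top");rect(c,"small_speaker",12);rect(c,"small_shell",43);rect(c,"small_cover",9)
E
```

```text
{'clock': 12.6, 'eef_pos': [532.976, 94.389, 148.412], 'eef_rot': [3.141, -0.001, 0.317], 'joints': [0.108, 0.334, 1.615, -0.0, 1.193, 1.361], 'wrist_force': [-1.063, -0.759, -0.477], 'finger_gap': 47.12, 'finger_force': 0.0}
dx 1.013 dy 0.403 dz 0.684 wz -0.4923
small_cover 0.57 ctr [643.4  88.2] size [90.3 75.2] longdir yaw from y -0.267 mean px [354.5  98.8]
small_cover 0.17 ctr [ 440.2 -309.4] size [112.  131.6] longdir yaw from y 0.091 mean px [407.4 221.5]
```

Call:
servo_tool(motion=[{"wx": 0,"wy": 0,"wz": -0.07,"dx": 0.3,"dy": 0.1,"dz": 0,"fingers": 0},{"wx": 0,"wy": 0,"wz": -0.14,"dx": 0.6,"dy": 0.2,"dz": 0,"fingers": 0},{"wx": 0,"wy": 0,"wz": -0.21,"dx": 0.9,"dy": 0.4,"dz": 0.2,"fingers": 0},{"wx": 0,"wy": 0,"wz": -0.28,"dx": 1,"dy": 0.4,"dz": 0.4,"fingers": 0},{"wx": 0,"wy": 0,"wz": -0.35,"dx": 1,"dy": 0.4,"dz": 0.6,"fingers": 0},{"wx": 0,"wy": 0,"wz": -0.42,"dx": 1,"dy": 0.4,"dz": 0.6,"fingers": 0},{"wx": 0,"wy": 0,"wz": -0.49,"dx": 1,"dy": 0.4,"dz": 0.6,"fingers": 0},{"wx": 0,"wy": 0,"wz": -0.492,"dx": 1,"dy": 0.4,"dz": 0.6,"fingers": 0},{"wx": 0,"wy": 0,"wz": -0.492,"dx": 1,"dy": 0.4,"dz": 0.6,"fingers": 0}])

```text
clock: 13.8
eef_pos: [637.4, 88.1, 89.3]
eef_rot: [3.141, -0.0, 1.298]
wrist_force: [-0.5, 0.7, 0.1]
finger_gap: 47.5
finger_force: 0.0
```

```bash
python3 - <<'E'
from h import *
st();to((642.5,88,11.5),1.303);c=camera("wrist");save(c,"w7.png",(120,100,520,400),2);rect(c,"small_cover",9)
print(px(c,(642.5,88,32)))
E
```

```text
{'clock': 13.8, 'eef_pos': [637.403, 88.088, 89.312], 'eef_rot': [3.141, -0.0, 1.298], 'joints': [0.08, 0.613, 1.348, -0.0, 1.18, 0.353], 'wrist_force': [-0.502, 0.704, 0.131], 'finger_gap': 47.452, 'finger_force': 0.0}
dx 0.013 dy 0.049 dz 0.778 wz -0.0025
small_cover 0.88 ctr [642.7  87.7] size [91.2 74.7] longdir yaw from y -0.274 mean px [321.2 203.4]
[np.float64(321.8637785776918), np.float64(213.32713622977067)]
```

View pics/w7.png

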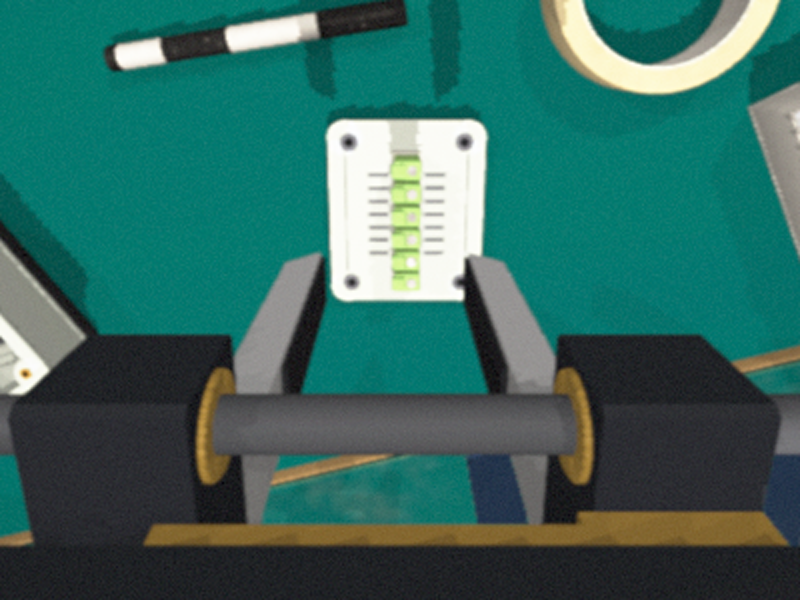

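The block's top centre at (322,212) matches the prediction. Descend and grip.

Call:
servo_tool(motion=[{"wx": 0,"wy": 0,"wz": 0,"dx": 0.01,"dy": 0.05,"dz": 0.3,"fingers": 0},{"wx": 0,"wy": 0,"wz": 0,"dx": 0.01,"dy": 0.05,"dz": 0.6,"fingers": 0},{"wx": 0,"wy": 0,"wz": 0,"dx": 0.01,"dy": 0.05,"dz": 0.72,"fingers": 0},{"wx": 0,"wy": 0,"wz": 0,"dx": 0.01,"dy": 0.05,"dz": 0.77,"fingers": 0},{"wx": 0,"wy": 0,"wz": 0,"dx": 0.01,"dy": 0.05,"dz": 0.77,"fingers": 0},{"wx": 0,"wy": 0,"wz": 0,"dx": 0.01,"dy": 0.05,"dz": 0.77,"fingers": 0}])

```text
clock: 14.5
eef_pos: [643.5, 87.6, 13.4]
eef_rot: [3.14, -0.001, 1.301]
wrist_force: [0.1, 0.4, 0.8]
finger_gap: 47.0
finger_force: 0.0
```

Call:
servo_tool(motion=[{"wx": 0,"wy": 0,"wz": 0,"dx": 0,"dy": 0,"dz": 0,"fingers": 0.5},{"wx": 0,"wy": 0,"wz": 0,"dx": 0,"dy": 0,"dz": 0,"fingers": 0.7},{"wx": 0,"wy": 0,"wz": 0,"dx": 0,"dy": 0,"dz": 0,"fingers": 1},{"wx": 0,"wy": 0,"wz": 0,"dx": 0,"dy": 0,"dz": 0,"fingers": 1},{"wx": 0,"wy": 0,"wz": 0,"dx": 0,"dy": 0,"dz": 0,"fingers": 1},{"wx": 0,"wy": 0,"wz": 0,"dx": 0,"dy": 0,"dz": 0,"fingers": 1},{"wx": 0,"wy": 0,"wz": 0,"dx": 0,"dy": 0,"dz": 0,"fingers": 1}], newtons=25)

```text
clock: 15.2
eef_pos: [642.9, 87.6, 12.1]
eef_rot: [3.141, -0.0, 1.302]
wrist_force: [-0.7, -0.5, 1.8]
finger_gap: 13.8
finger_force: 25.0
```

Call:
servo_tool(motion=[{"wx": 0,"wy": 0,"wz": 0,"dx": 0,"dy": 0,"dz": -0.2,"fingers": 1},{"wx": 0,"wy": 0,"wz": 0,"dx": 0,"dy": 0,"dz": -0.5,"fingers": 1},{"wx": 0,"wy": 0,"wz": 0,"dx": -0.1,"dy": -0.3,"dz": -0.8,"fingers": 1},{"wx": 0,"wy": 0,"wz": 0,"dx": -0.25,"dy": -0.6,"dz": -0.9,"fingers": 1},{"wx": 0,"wy": 0,"wz": 0,"dx": -0.25,"dy": -0.9,"dz": -0.9,"fingers": 1},{"wx": 0,"wy": 0,"wz": 0,"dx": -0.25,"dy": -1,"dz": -0.9,"fingers": 1}])

```text
clock: 15.8
eef_pos: [537.9, 90.4, 102.3]
eef_rot: [-3.141, -0.0, 1.302]
wrist_force: [0.1, 0.6, -1.5]
finger_gap: 13.9
finger_force: 25.0
```

Call:
servo_tool(motion=[{"wx": 0,"wy": 0,"wz": -0.07,"dx": -0.1,"dy": -0.3,"dz": 0,"fingers": 1},{"wx": 0,"wy": 0,"wz": -0.14,"dx": -0.15,"dy": -0.5,"dz": 0,"fingers": 1},{"wx": 0,"wy": 0,"wz": -0.21,"dx": -0.15,"dy": -0.6,"dz": 0,"fingers": 1},{"wx": 0,"wy": 0,"wz": -0.28,"dx": -0.15,"dy": -0.6,"dz": 0,"fingers": 1},{"wx": 0,"wy": 0,"wz": -0.292,"dx": -0.15,"dy": -0.6,"dz": 0,"fingers": 1},{"wx": 0,"wy": 0,"wz": -0.292,"dx": -0.15,"dy": -0.6,"dz": 0,"fingers": 1}])

```text
clock: 16.4
eef_pos: [478.4, 91.5, 101.8]
eef_rot: [-3.141, -0.0, 1.883]
wrist_force: [0.3, -0.4, -1.3]
finger_gap: 13.8
finger_force: 25.0
```

```bash
python3 - <<'E'
from h import *
st();to((424.5,96.8,70),1.886)
c=camera("wrist");rect(c,"small_shell",43);rect(c,"small_cover",100)
c=camera("top");save(c,"top4.png",(260,190,340,250),8);rect(c,"small_speaker",12);rect(c,"small_shell",43)
E
```

```text
{'clock': 16.4, 'eef_pos': [478.375, 91.529, 101.814], 'eef_rot': [-3.141, -0.0, 1.883], 'joints': [0.114, 0.279, 1.808, -0.0, 1.054, -0.198], 'wrist_force': [0.259, -0.44, -1.271], 'finger_gap': 13.827, 'finger_force': 24.999}
dx 0.216 dy -0.497 dz 0.318 wz -0.0015
small_shell 0.92 ctr [423.   96.2] size [75.8 89.1] longdir yaw from y 0.312 mean px [246.7 179.6]
small_cover 0.64 ctr [478.8  91.9] size [73.9 90.1] longdir yaw from y 0.3 mean px [316.6 218.3]
```

View pics/top4.png

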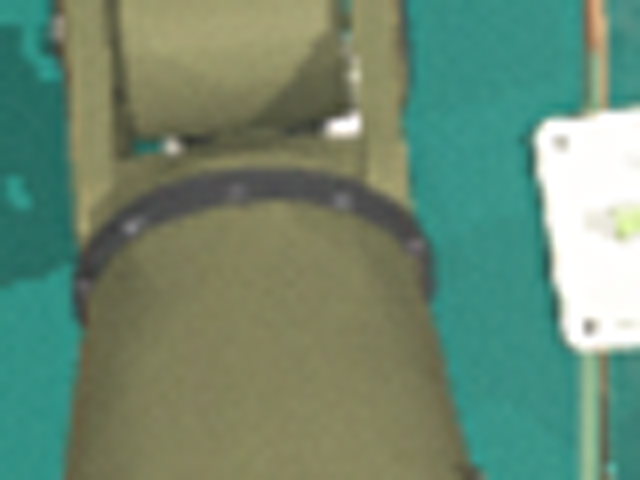

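The arm hides the shell in the top view, but the wrist view puts it at (423,96) and shows the cover centred in the grip. Place it.

Call:
servo_tool(motion=[{"wx": 0,"wy": 0,"wz": 0,"dx": 0.1,"dy": -0.25,"dz": 0,"fingers": 1},{"wx": 0,"wy": 0,"wz": 0,"dx": 0.215,"dy": -0.5,"dz": 0.1,"fingers": 1},{"wx": 0,"wy": 0,"wz": 0,"dx": 0.215,"dy": -0.5,"dz": 0.2,"fingers": 1},{"wx": 0,"wy": 0,"wz": 0,"dx": 0.215,"dy": -0.5,"dz": 0.32,"fingers": 1},{"wx": 0,"wy": 0,"wz": 0,"dx": 0.215,"dy": -0.5,"dz": 0.38,"fingers": 1},{"wx": 0,"wy": 0,"wz": 0,"dx": 0.215,"dy": -0.5,"dz": 0.38,"fingers": 1},{"wx": 0,"wy": 0,"wz": 0,"dx": 0.215,"dy": -0.5,"dz": 0.38,"fingers": 1}])

```text
clock: 17.4
eef_pos: [424.2, 96.4, 63.9]
eef_rot: [-3.141, -0.0, 1.885]
wrist_force: [-0.3, 0.5, -1.0]
finger_gap: 13.8
finger_force: 25.0
```

```bash
python3 - <<'E'
from h import *
st();to((424,96.6,50),1.886)
c=camera("wrist");rect(c,"small_shell",43);rect(c,"small_cover",60)
E
```

```text
{'clock': 17.4, 'eef_pos': [424.177, 96.43, 63.911], 'eef_rot': [-3.141, -0.0, 1.885], 'joints': [0.139, 0.234, 1.975, 0.0, 0.933, -0.175], 'wrist_force': [-0.272, 0.501, -1.014], 'finger_gap': 13.837, 'finger_force': 24.999}
dx 0.002 dy -0.001 dz 0.139 wz -0.0003
small_shell 0.81 ctr [408.4 139.4] size [67.2  7.2] longdir yaw from y -1.246 mean px [313.5 168.8]
```

Call:
servo_tool(motion=[{"wx": 0,"wy": 0,"wz": 0,"dx": 0,"dy": 0,"dz": 0.04,"fingers": 1},{"wx": 0,"wy": 0,"wz": 0,"dx": 0,"dy": 0,"dz": 0.08,"fingers": 1},{"wx": 0,"wy": 0,"wz": 0,"dx": 0,"dy": 0,"dz": 0.11,"fingers": 1},{"wx": 0,"wy": 0,"wz": 0,"dx": 0,"dy": 0,"dz": 0.13,"fingers": 1},{"wx": 0,"wy": 0,"wz": 0,"dx": 0,"dy": 0,"dz": 0.14,"fingers": 1},{"wx": 0,"wy": 0,"wz": 0,"dx": 0,"dy": 0,"dz": 0.14,"fingers": 1},{"wx": 0,"wy": 0,"wz": 0,"dx": 0,"dy": 0,"dz": 0.14,"fingers": 1}])

```text
clock: 18.25
eef_pos: [423.7, 96.5, 50.0]
eef_rot: [-3.142, 0.0, 1.886]
wrist_force: [-1.9, -0.3, 2.4]
finger_gap: 13.8
finger_force: 25.0
```

Cover is seated at the expected height. I release it and head for the large speaker. Meanwhile I estimate the height of the black racks beside it.

Call:
servo_tool(motion=[{"wx": 0,"wy": 0,"wz": 0,"dx": 0,"dy": 0,"dz": 0.01,"fingers": 1},{"wx": 0,"wy": 0,"wz": 0,"dx": 0,"dy": 0,"dz": 0,"fingers": 0.2},{"wx": 0,"wy": 0,"wz": 0,"dx": 0,"dy": 0,"dz": 0,"fingers": 0.2},{"wx": 0,"wy": 0,"wz": 0,"dx": 0,"dy": 0,"dz": 0,"fingers": 0.2},{"wx": 0,"wy": 0,"wz": 0,"dx": 0,"dy": 0,"dz": -0.15,"fingers": 0.2},{"wx": 0,"wy": 0,"wz": 0,"dx": 0,"dy": 0,"dz": -0.5,"fingers": -0.2},{"wx": 0,"wy": 0,"wz": 0,"dx": 0,"dy": 0,"dz": -0.9,"fingers": -0.2},{"wx": 0,"wy": 0,"wz": 0,"dx": 0,"dy": 0,"dz": -0.9,"fingers": -0.2}])

```text
clock: 19.05
eef_pos: [425.8, 96.8, 144.1]
eef_rot: [3.134, 0.001, 1.886]
wrist_force: [-0.6, -0.0, -0.2]
finger_gap: 55.2
finger_force: 0.0
```

Call:
servo_tool(motion=[{"wx": 0,"wy": 0,"wz": 0,"dx": 0.45,"dy": 0.14,"dz": -0.3,"fingers": -0.2},{"wx": 0,"wy": 0,"wz": 0,"dx": 0.85,"dy": 0.28,"dz": -0.3,"fingers": -0.2},{"wx": 0,"wy": 0,"wz": 0,"dx": 0.85,"dy": 0.28,"dz": -0.3,"fingers": -0.2}])

```text
clock: 19.35
eef_pos: [423.9, 189.7, 170.0]
eef_rot: [3.14, -0.001, 1.889]
wrist_force: [-0.6, -0.3, 0.3]
finger_gap: 56.7
finger_force: 0.0
```

```bash
python3 - <<'E'
from h import *
st();to((422.4,367.8,100),1.571)
a=1.567-.408;Rz=np.array([[np.cos(a),-np.sin(a),0],[np.sin(a),np.cos(a),0],[0,0,1]])
R0=np.array([[.396,-.918,-.001],[-.887,-.383,.257],[-.236,-.101,-.967]])@Rz.T
C=np.array([387.4,260.2,68.1])+Rz@np.array([69,30,179.6])
c=camera("top");k=dict(R=R0,t=-R0@C,fx=279.6,fy=279.6,cx=c["cx"],cy=c["cy"])
for z in(0,15,30,45,60,80,100):print(z,np.round(w(c,(240.8,212.5),z)),np.round(w(k,(423.5,191.5),z)))
rect(c,"small_cover",47)
c=camera("wrist");rect(c,"large_speaker",3)
E
```

```text
{'clock': 19.35, 'eef_pos': [423.907, 189.72, 170.049], 'eef_rot': [3.14, -0.001, 1.889], 'joints': [0.342, 0.143, 1.799, 0.001, 1.198, 0.023], 'wrist_force': [-0.621, -0.315, 0.303], 'finger_gap': 56.654, 'finger_force': 0.0}
dx 1.696 dy 0.544 dz 0.700 wz 0.1592
0 [475. 288.   0.] [480. 275.   0.]
15 [473. 286.  15.] [474. 278.  15.]
30 [471. 283.  30.] [469. 282.  30.]
45 [469. 281.  45.] [463. 286.  45.]
60 [467. 278.  60.] [458. 289.  60.]
80 [464. 275.  80.] [450. 294.  80.]
100 [461. 271. 100.] [443. 299. 100.]
small_cover 0.97 ctr [424.6  96.6] size [73.3 89. ] longdir yaw from y 0.32 mean px [293.4 225. ]
large_speaker 0.56 ctr [422.4 367.9] size [67.8 68.1] longdir yaw from y 0.316 mean px [366.2  34.4]
```

Racks are about 30 mm high, so they are clear of the gripper body. The small cover sits at (424.6, 96.6), yaw 0.32. On to the large speaker.

Call:
servo_tool(motion=[{"wx": 0,"wy": 0,"wz": 0,"dx": 0.48,"dy": 0.15,"dz": 0,"fingers": -0.2},{"wx": 0,"wy": 0,"wz": 0,"dx": 0.95,"dy": 0.3,"dz": 0,"fingers": -0.2},{"wx": 0,"wy": 0,"wz": 0,"dx": 1,"dy": 0.32,"dz": 0,"fingers": -0.2}])

```text
clock: 19.85
eef_pos: [423.3, 293.3, 169.3]
eef_rot: [-3.141, -0.0, 1.887]
wrist_force: [-1.0, 0.2, -0.1]
finger_gap: 56.5
finger_force: 0.0
```

Call:
servo_tool(motion=[{"wx": 0,"wy": 0,"wz": 0,"dx": 0.4,"dy": 0.12,"dz": 0.2,"fingers": -0.2},{"wx": 0,"wy": 0,"wz": 0,"dx": 0.7,"dy": 0.22,"dz": 0.5,"fingers": -0.2},{"wx": 0,"wy": 0,"wz": 0,"dx": 0.7,"dy": 0.22,"dz": 0.9,"fingers": -0.2},{"wx": 0,"wy": 0,"wz": 0,"dx": 0.7,"dy": 0.22,"dz": 1,"fingers": -0.2},{"wx": 0,"wy": 0,"wz": 0,"dx": 0.7,"dy": 0.22,"dz": 1,"fingers": -0.2}])

```text
clock: 20.35
eef_pos: [422.7, 362.7, 69.0]
eef_rot: [-3.139, 0.001, 1.884]
wrist_force: [-0.4, 0.2, -0.3]
finger_gap: 56.4
finger_force: 0.0
```

```bash
python3 - <<'E'
from h import *
st();c=camera("wrist");rect(c,"large_speaker",3);to((422.4,367.9,15.5))
save(c,"w8.png",(120,100,520,400),2);print(px(c,(422.4,367.9,30)))
E
```

```text
{'clock': 20.35, 'eef_pos': [422.652, 362.696, 68.953], 'eef_rot': [-3.139, 0.001, 1.884], 'joints': [0.643, 0.466, 1.633, -0.0, 1.046, 0.33], 'wrist_force': [-0.405, 0.201, -0.271], 'finger_gap': 56.36, 'finger_force': 0.0}
large_speaker 0.92 ctr [421.9 368.6] size [68.7 68. ] longdir yaw from y -1.256 mean px [317.5 204.7]
large_speaker 0.7 ctr [606.4 554.5] size [45.3 69. ] longdir yaw from y 0.598 mean px [613.3  57.5]
dx 0.043 dy -0.001 dz 0.562 wz None
[np.float64(317.82370351733505), np.float64(215.05845489865445)]
```

View pics/w8.png

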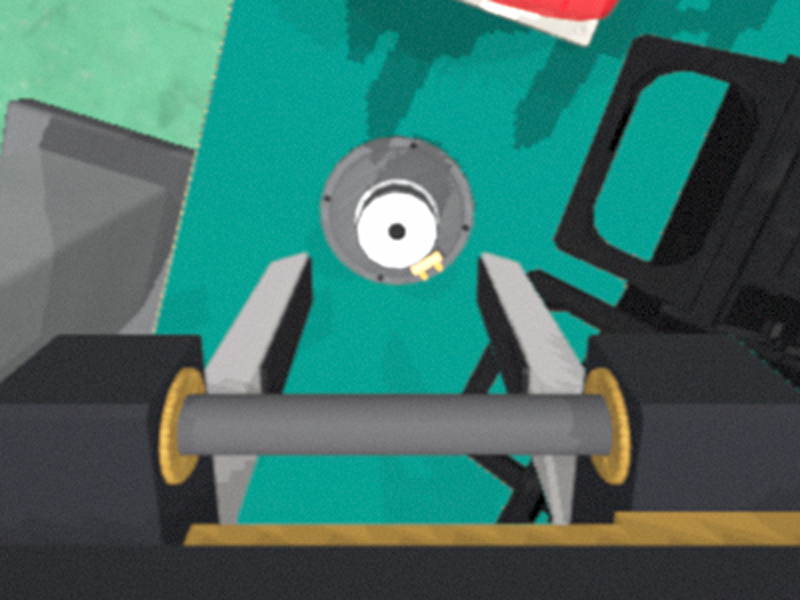

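Magnet centre (318,215) matches the prediction, and the rack is clear of the fingers. Descend and grip.

Call:
servo_tool(motion=[{"wx": 0,"wy": 0,"wz": 0,"dx": 0.045,"dy": 0,"dz": 0.25,"fingers": -0.2},{"wx": 0,"wy": 0,"wz": 0,"dx": 0.045,"dy": 0,"dz": 0.42,"fingers": -0.2},{"wx": 0,"wy": 0,"wz": 0,"dx": 0.045,"dy": 0,"dz": 0.51,"fingers": -0.2},{"wx": 0,"wy": 0,"wz": 0,"dx": 0.045,"dy": 0,"dz": 0.51,"fingers": -0.2},{"wx": 0,"wy": 0,"wz": 0,"dx": 0.045,"dy": 0,"dz": 0.51,"fingers": -0.2}])

```text
clock: 20.95
eef_pos: [422.0, 368.8, 20.4]
eef_rot: [3.14, -0.001, 1.885]
wrist_force: [0.5, -0.1, 0.3]
finger_gap: 56.4
finger_force: 0.0
```

Call:
servo_tool(motion=[{"wx": 0,"wy": 0,"wz": 0,"dx": 0,"dy": 0,"dz": 0,"fingers": 0.1},{"wx": 0,"wy": 0,"wz": 0,"dx": 0,"dy": 0,"dz": 0,"fingers": 0.3},{"wx": 0,"wy": 0,"wz": 0,"dx": 0,"dy": 0,"dz": 0,"fingers": 0.6},{"wx": 0,"wy": 0,"wz": 0,"dx": 0,"dy": 0,"dz": 0,"fingers": 0.6},{"wx": 0,"wy": 0,"wz": 0,"dx": 0,"dy": 0,"dz": 0,"fingers": 0.6},{"wx": 0,"wy": 0,"wz": 0,"dx": 0,"dy": 0,"dz": 0,"fingers": 0.6},{"wx": 0,"wy": 0,"wz": 0,"dx": 0,"dy": 0,"dz": 0,"fingers": 0.6}], newtons=30)

```text
clock: 21.65
eef_pos: [421.5, 368.8, 19.3]
eef_rot: [3.141, -0.0, 1.886]
wrist_force: [-0.8, -1.2, 5.5]
finger_gap: 33.2
finger_force: 30.0
```

Gripped at 19.3 mm (gap 33.2). Lift and carry.

Call:
servo_tool(motion=[{"wx": 0,"wy": 0,"wz": 0,"dx": 0,"dy": 0,"dz": -0.15,"fingers": 0.6},{"wx": 0,"wy": 0,"wz": 0,"dx": 0,"dy": 0,"dz": -0.4,"fingers": 0.6},{"wx": 0,"wy": 0,"wz": 0.05,"dx": 0,"dy": 0,"dz": -0.7,"fingers": 0.6},{"wx": 0,"wy": 0,"wz": 0.1,"dx": -0.3,"dy": -0.1,"dz": -1,"fingers": 0.6},{"wx": 0,"wy": 0,"wz": 0.157,"dx": -0.6,"dy": -0.2,"dz": -1,"fingers": 0.6},{"wx": 0,"wy": 0,"wz": 0.157,"dx": -0.9,"dy": -0.3,"dz": -1,"fingers": 0.6},{"wx": 0,"wy": 0,"wz": 0.157,"dx": -0.9,"dy": -0.3,"dz": -1,"fingers": 0.6}])

```text
clock: 22.35
eef_pos: [420.6, 271.3, 119.9]
eef_rot: [3.141, 0.0, 1.569]
wrist_force: [-0.3, -0.0, -0.6]
finger_gap: 33.1
finger_force: 30.0
```

Call:
servo_tool(motion=[{"wx": 0,"wy": 0,"wz": 0,"dx": -0.4,"dy": 0,"dz": -0.2,"fingers": 0.6},{"wx": 0,"wy": 0,"wz": 0,"dx": -0.8,"dy": 0,"dz": -0.2,"fingers": 0.6},{"wx": 0,"wy": 0,"wz": 0,"dx": -1,"dy": 0,"dz": -0.2,"fingers": 0.6}])

```text
clock: 22.65
eef_pos: [420.8, 172.3, 140.0]
eef_rot: [3.141, -0.0, 1.571]
wrist_force: [0.8, 0.4, -1.5]
finger_gap: 33.3
finger_force: 30.0
```

Call:
servo_tool(motion=[{"wx": 0,"wy": 0,"wz": 0,"dx": -0.4,"dy": 0,"dz": 0,"fingers": 0.6},{"wx": 0,"wy": 0,"wz": 0,"dx": -0.8,"dy": 0,"dz": 0,"fingers": 0.6},{"wx": 0,"wy": 0,"wz": 0,"dx": -1,"dy": 0,"dz": 0,"fingers": 0.6}])

```text
clock: 22.95
eef_pos: [420.9, 72.0, 139.6]
eef_rot: [3.141, 0.0, 1.571]
wrist_force: [-0.0, 0.0, -1.6]
finger_gap: 33.2
finger_force: 30.0
```

Call:
servo_tool(motion=[{"wx": 0,"wy": 0,"wz": 0,"dx": -0.4,"dy": 0,"dz": 0,"fingers": 0.6},{"wx": 0,"wy": 0,"wz": 0,"dx": -0.8,"dy": 0,"dz": 0,"fingers": 0.6},{"wx": 0,"wy": 0,"wz": 0,"dx": -1,"dy": 0,"dz": 0,"fingers": 0.6}])

```text
clock: 23.25
eef_pos: [421.1, -28.1, 139.6]
eef_rot: [3.141, 0.0, 1.571]
wrist_force: [0.4, 1.1, -1.4]
finger_gap: 33.3
finger_force: 30.0
```

Call:
servo_tool(motion=[{"wx": 0,"wy": 0,"wz": 0,"dx": -0.4,"dy": 0,"dz": 0,"fingers": 0.6},{"wx": 0,"wy": 0,"wz": 0,"dx": -0.8,"dy": 0,"dz": 0,"fingers": 0.6},{"wx": 0,"wy": 0,"wz": 0,"dx": -1,"dy": 0,"dz": 0,"fingers": 0.6}])

```text
clock: 23.55
eef_pos: [421.3, -128.3, 139.6]
eef_rot: [3.141, 0.0, 1.571]
wrist_force: [1.3, 0.6, -1.4]
finger_gap: 33.3
finger_force: 30.0
```

Call:
servo_tool(motion=[{"wx": 0,"wy": 0,"wz": 0,"dx": -0.4,"dy": 0,"dz": 0,"fingers": 0.6},{"wx": 0,"wy": 0,"wz": 0,"dx": -0.8,"dy": 0,"dz": 0,"fingers": 0.6},{"wx": 0,"wy": 0,"wz": 0,"dx": -1,"dy": 0,"dz": 0,"fingers": 0.6}])

```text
clock: 23.85
eef_pos: [421.4, -228.5, 139.5]
eef_rot: [3.141, 0.0, 1.571]
wrist_force: [0.2, 0.5, -0.3]
finger_gap: 32.6
finger_force: 30.0
```

```bash
python3 - <<'E'
from h import *
st();to((434.7,-305.3,100),.116+1.571)
E
```

```text
{'clock': 23.85, 'eef_pos': [421.402, -228.486, 139.539], 'eef_rot': [3.141, 0.0, 1.571], 'joints': [-0.573, 0.212, 1.794, -0.0, 1.135, -0.573], 'wrist_force': [0.23, 0.523, -0.325], 'finger_gap': 32.585, 'finger_force': 30.0}
dx -0.768 dy 0.133 dz 0.395 wz -0.0581
```

```bash
python3 - <<'E'
from h import *
c=camera("wrist");rect(c,"large_speaker",139.5-19+3);rect(c,"large_shell",49);rect(c,"large_speaker",3);st()
c=camera("top");rect(c,"large_speaker",123)
c=camera("scene");
for r in spot_in("large_speaker",c):print(r)
print(px(c,(421,-228,125)))
E
```

```text
large_speaker 0.79 ctr [ 420.  -228.3] size [69.5 64.9] longdir yaw from y -0.428 mean px [316.5 227. ]
large_shell 0.96 ctr [ 420.9 -316.2] size [32.7 67.9] longdir yaw from y 1.571 mean px [329.7 270.8]
large_speaker 0.79 ctr [ 418.6 -274.1] size [112.3 104.9] longdir yaw from y -0.428 mean px [316.5 227. ]
{'clock': 24.05, 'eef_pos': [421.316, -225.814, 139.104], 'eef_rot': [-3.141, -0.0, 1.571], 'joints': [-0.569, 0.21, 1.797, 0.0, 1.134, -0.57], 'wrist_force': [0.196, 1.074, -1.303], 'finger_gap': 33.308, 'finger_force': 30.0}
large_speaker 0.49 ctr [590.5 520.2] size [59.9 56.5] longdir yaw from y -0.771 mean px [167.2 174. ]
{'location': [325.5, 229.5], 'conf': 0.52}
[np.float64(324.1038009726162), np.float64(230.44811799081285)]
```

Still held. Carry it over the shell.

Call:
servo_tool(motion=[{"wx": 0,"wy": 0,"wz": 0,"dx": -0.4,"dy": 0.07,"dz": 0,"fingers": 0.6},{"wx": 0,"wy": 0,"wz": 0,"dx": -0.79,"dy": 0.133,"dz": 0,"fingers": 0.6},{"wx": 0,"wy": 0,"wz": 0,"dx": -0.79,"dy": 0.133,"dz": 0.2,"fingers": 0.6},{"wx": 0,"wy": 0,"wz": 0,"dx": -0.79,"dy": 0.133,"dz": 0.4,"fingers": 0.6},{"wx": 0,"wy": 0,"wz": 0,"dx": -0.79,"dy": 0.133,"dz": 0.6,"fingers": 0.6},{"wx": 0,"wy": 0,"wz": 0,"dx": -0.79,"dy": 0.133,"dz": 0.6,"fingers": 0.6},{"wx": 0,"wy": 0,"wz": 0,"dx": -0.79,"dy": 0.133,"dz": 0.6,"fingers": 0.6}])

```text
clock: 24.95
eef_pos: [434.9, -304.9, 79.6]
eef_rot: [3.142, -0.0, 1.572]
wrist_force: [-0.8, 0.1, -1.0]
finger_gap: 33.0
finger_force: 30.0
```

```bash
python3 - <<'E'
from h import *
st();to((434.9,-305,28.3));c=camera("wrist");rect(c,"large_shell",49);rect(c,"large_speaker",64);save(c,"w9.png",(120,100,520,400),2)
E
```

```text
{'clock': 24.95, 'eef_pos': [434.891, -304.901, 79.552], 'eef_rot': [3.142, -0.0, 1.572], 'joints': [-0.68, 0.399, 1.703, 0.0, 1.04, -0.682], 'wrist_force': [-0.78, 0.054, -0.972], 'finger_gap': 32.978, 'finger_force': 30.0}
dx -0.001 dy 0.000 dz 0.513 wz None
large_speaker 0.78 ctr [ 433.  -304.5] size [69.4 64.6] longdir yaw from y -0.436 mean px [316.2 227.1]
```

View pics/w9.png

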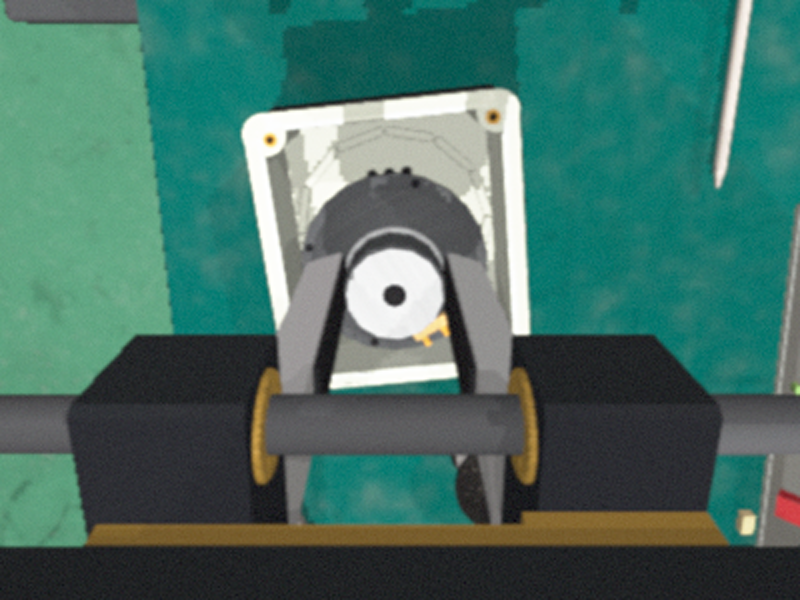

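The speaker is over the opening and level, with the shell's upper corners at (248,118) and (515,95). Lower it slowly.

Call:
servo_tool(motion=[{"wx": 0,"wy": 0,"wz": 0,"dx": 0,"dy": 0,"dz": 0.12,"fingers": 0.6},{"wx": 0,"wy": 0,"wz": 0,"dx": 0,"dy": 0,"dz": 0.24,"fingers": 0.6},{"wx": 0,"wy": 0,"wz": 0,"dx": 0,"dy": 0,"dz": 0.34,"fingers": 0.6},{"wx": 0,"wy": 0,"wz": 0,"dx": 0,"dy": 0,"dz": 0.42,"fingers": 0.6},{"wx": 0,"wy": 0,"wz": 0,"dx": 0,"dy": 0,"dz": 0.47,"fingers": 0.6},{"wx": 0,"wy": 0,"wz": 0,"dx": 0,"dy": 0,"dz": 0.49,"fingers": 0.6},{"wx": 0,"wy": 0,"wz": 0,"dx": 0,"dy": 0,"dz": 0.505,"fingers": 0.6},{"wx": 0,"wy": 0,"wz": 0,"dx": 0,"dy": 0,"dz": 0.505,"fingers": 0.6},{"wx": 0,"wy": 0,"wz": 0,"dx": 0,"dy": 0,"dz": 0.505,"fingers": 0.6}])

```text
clock: 26.0
eef_pos: [434.7, -305.4, 28.7]
eef_rot: [3.141, 0.0, 1.572]
wrist_force: [0.4, -0.6, -0.4]
finger_gap: 33.3
finger_force: 30.0
```

Call:
servo_tool(motion=[{"wx": 0,"wy": 0,"wz": 0,"dx": 0,"dy": 0,"dz": 0.01,"fingers": 0.6},{"wx": 0,"wy": 0,"wz": 0,"dx": 0,"dy": 0,"dz": 0.015,"fingers": 0.6},{"wx": 0,"wy": 0,"wz": 0,"dx": 0,"dy": 0,"dz": 0.015,"fingers": 0.6}])

```text
clock: 26.3
eef_pos: [434.8, -305.4, 28.2]
eef_rot: [3.141, 0.001, 1.572]
wrist_force: [-5.4, 3.7, 14.7]
finger_gap: 32.9
finger_force: 30.0
```

Seated. Release, lift and head for the large cover.

Call:
servo_tool(motion=[{"wx": 0,"wy": 0,"wz": 0,"dx": 0,"dy": 0,"dz": 0,"fingers": 0.05},{"wx": 0,"wy": 0,"wz": 0,"dx": 0,"dy": 0,"dz": 0,"fingers": 0.05},{"wx": 0,"wy": 0,"wz": 0,"dx": 0,"dy": 0,"dz": 0,"fingers": 0.05},{"wx": 0,"wy": 0,"wz": 0,"dx": 0,"dy": 0,"dz": -0.1,"fingers": 0.05},{"wx": 0,"wy": 0,"wz": 0,"dx": 0,"dy": 0,"dz": -0.4,"fingers": 0.05},{"wx": 0,"wy": 0,"wz": 0,"dx": 0,"dy": 0,"dz": -0.8,"fingers": 0.05},{"wx": 0,"wy": 0,"wz": 0,"dx": 0,"dy": 0,"dz": -1,"fingers": 0.05},{"wx": 0,"wy": 0,"wz": 0,"dx": 0,"dy": 0,"dz": -1,"fingers": 0.05}])

```text
clock: 27.1
eef_pos: [435.6, -306.1, 130.5]
eef_rot: [3.137, 0.004, 1.572]
wrist_force: [0.8, -0.9, -0.1]
finger_gap: 44.9
finger_force: 0.0
```

Call:
servo_tool(motion=[{"wx": 0,"wy": 0,"wz": -0.07,"dx": 0.4,"dy": 0.05,"dz": 0,"fingers": 0},{"wx": 0,"wy": 0,"wz": -0.073,"dx": 0.8,"dy": 0.1,"dz": 0,"fingers": 0},{"wx": 0,"wy": 0,"wz": -0.073,"dx": 1,"dy": 0.1,"dz": 0,"fingers": 0},{"wx": 0,"wy": 0,"wz": -0.073,"dx": 1,"dy": 0.1,"dz": 0,"fingers": 0}])

```text
clock: 27.5
eef_pos: [444.3, -203.2, 126.4]
eef_rot: [-3.141, -0.001, 1.72]
wrist_force: [-0.5, -0.6, 0.1]
finger_gap: 46.9
finger_force: 0.0
```

```bash
python3 - <<'E'
from h import *
st();c=camera("wrist");rect(c,"large_cover",9);to((457.2,-85.7,75),1.718)
c=camera("top");rect(c,"large_speaker",12)
E
```

```text
{'clock': 27.5, 'eef_pos': [444.256, -203.172, 126.45], 'eef_rot': [-3.141, -0.001, 1.72], 'joints': [-0.504, 0.249, 1.781, 0.0, 1.112, -0.654], 'wrist_force': [-0.524, -0.578, 0.103], 'finger_gap': 46.933, 'finger_force': 0.0}
large_cover 0.89 ctr [457.1 -86. ] size [104.7 118.1] longdir yaw from y 0.149 mean px [347.3  81.9]
dx 1.165 dy 0.303 dz 0.517 wz 0.0002
large_speaker 0.56 ctr [616.2 557.9] size [66.  63.7] longdir yaw from y -1.079 mean px [167.  173.8]
large_speaker 0.47 ctr [ 423.5 -330. ] size [11.  37.4] longdir yaw from y 1.079 mean px [413.2 225.8]
```

Call:
servo_tool(motion=[{"wx": 0,"wy": 0,"wz": 0,"dx": 0.4,"dy": 0.15,"dz": 0,"fingers": 0},{"wx": 0,"wy": 0,"wz": 0,"dx": 0.8,"dy": 0.3,"dz": 0.1,"fingers": 0},{"wx": 0,"wy": 0,"wz": 0,"dx": 1,"dy": 0.3,"dz": 0.3,"fingers": 0},{"wx": 0,"wy": 0,"wz": 0,"dx": 1,"dy": 0.3,"dz": 0.5,"fingers": 0},{"wx": 0,"wy": 0,"wz": 0,"dx": 1,"dy": 0.3,"dz": 0.5,"fingers": 0}])

```text
clock: 28.2
eef_pos: [458.4, -101.9, 74.9]
eef_rot: [-3.138, -0.002, 1.718]
wrist_force: [-0.2, 0.3, 0.1]
finger_gap: 46.6
finger_force: 0.0
```

```bash
python3 - <<'E'
from h import *
st();c=camera("wrist");rect(c,"large_cover",9);to((457.2,-85.9,12),1.719)
E
```

```text
{'clock': 28.2, 'eef_pos': [458.409, -101.922, 74.929], 'eef_rot': [-3.138, -0.002, 1.718], 'joints': [-0.297, 0.286, 1.873, -0.0, 0.986, -0.444], 'wrist_force': [-0.237, 0.287, 0.12], 'finger_gap': 46.641, 'finger_force': 0.0}
large_cover 0.92 ctr [457.7 -85.9] size [103.9 116.4] longdir yaw from y 0.146 mean px [318.1 185.8]
dx 0.170 dy 0.000 dz 0.652 wz -0.0011
```

Call:
servo_tool(motion=[{"wx": 0,"wy": 0,"wz": 0,"dx": 0.17,"dy": 0,"dz": 0.2,"fingers": 0},{"wx": 0,"wy": 0,"wz": 0,"dx": 0.17,"dy": 0,"dz": 0.4,"fingers": 0},{"wx": 0,"wy": 0,"wz": 0,"dx": 0.17,"dy": 0,"dz": 0.55,"fingers": 0},{"wx": 0,"wy": 0,"wz": 0,"dx": 0.17,"dy": 0,"dz": 0.62,"fingers": 0},{"wx": 0,"wy": 0,"wz": 0,"dx": 0.17,"dy": 0,"dz": 0.62,"fingers": 0},{"wx": 0,"wy": 0,"wz": 0,"dx": 0.17,"dy": 0,"dz": 0.62,"fingers": 0}])

```text
clock: 28.9
eef_pos: [457.6, -85.6, 15.9]
eef_rot: [3.14, 0.0, 1.717]
wrist_force: [-0.2, 0.6, -0.6]
finger_gap: 47.1
finger_force: 0.0
```

Call:
servo_tool(motion=[{"wx": 0,"wy": 0,"wz": 0,"dx": 0,"dy": 0,"dz": 0,"fingers": 0.5},{"wx": 0,"wy": 0,"wz": 0,"dx": 0,"dy": 0,"dz": 0,"fingers": 0.7},{"wx": 0,"wy": 0,"wz": 0,"dx": 0,"dy": 0,"dz": 0,"fingers": 1},{"wx": 0,"wy": 0,"wz": 0,"dx": 0,"dy": 0,"dz": 0,"fingers": 1},{"wx": 0,"wy": 0,"wz": 0,"dx": 0,"dy": 0,"dz": 0,"fingers": 1},{"wx": 0,"wy": 0,"wz": 0,"dx": 0,"dy": 0,"dz": 0,"fingers": 1},{"wx": 0,"wy": 0,"wz": 0,"dx": 0,"dy": 0,"dz": 0,"fingers": 1}], newtons=25)

```text
clock: 29.6
eef_pos: [457.0, -85.1, 15.0]
eef_rot: [3.141, 0.0, 1.718]
wrist_force: [-0.7, 1.0, 2.0]
finger_gap: 13.8
finger_force: 25.0
```

Call:
servo_tool(motion=[{"wx": 0,"wy": 0,"wz": 0,"dx": 0,"dy": 0,"dz": -0.2,"fingers": 1},{"wx": 0,"wy": 0,"wz": 0,"dx": 0,"dy": 0,"dz": -0.5,"fingers": 1},{"wx": 0,"wy": 0,"wz": 0,"dx": 0,"dy": 0,"dz": -0.95,"fingers": 1},{"wx": 0,"wy": 0,"wz": 0,"dx": 0,"dy": 0,"dz": -0.95,"fingers": 1}])

```text
clock: 30.0
eef_pos: [459.2, -85.6, 114.6]
eef_rot: [3.134, 0.003, 1.718]
wrist_force: [1.0, 0.5, -1.3]
finger_gap: 13.7
finger_force: 25.0
```

```bash
python3 - <<'E'
from h import *
st();c=camera("top");rect(c,"large_shell",49);rect(c,"large_speaker",12);save(c,"top5.png",(270,180,470,260),4)
for X in((434.8,-305.3,39),(434.8,-305.3,12)):print(px(c,X))
E
```

```text
{'clock': 30.0, 'eef_pos': [459.219, -85.648, 114.615], 'eef_rot': [3.134, 0.003, 1.718], 'joints': [-0.263, 0.215, 1.856, 0.0, 1.063, -0.41], 'wrist_force': [0.976, 0.452, -1.294], 'finger_gap': 13.665, 'finger_force': 25.0}
large_shell 0.66 ctr [ 433.8 -303.2] size [105.9 124.8] longdir yaw from y 0.107 mean px [407.9 221.8]
large_speaker 0.78 ctr [616.3 558.3] size [66.8 65.6] longdir yaw from y -0.771 mean px [167.  173.9]
large_speaker 0.57 ctr [ 434.1 -308. ] size [65.2 64.6] longdir yaw from y -0.003 mean px [406.9 222.6]
[np.float64(407.7130741182539), np.float64(221.9028653023546)]
[np.float64(406.2783645835631), np.float64(222.78379201932688)]
```

View pics/top5.png

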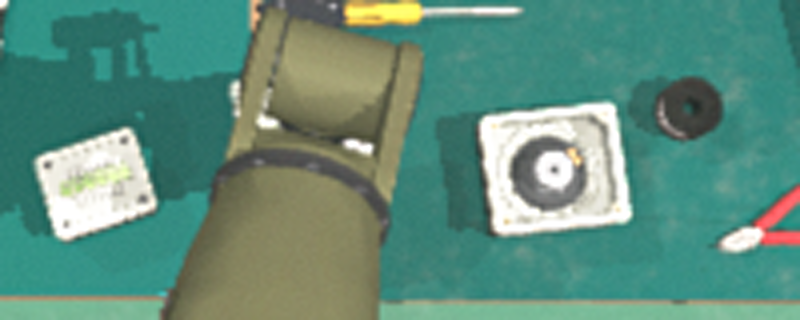

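The speaker sits centred in the large shell at (548,172) in the crop, and the small sounder is closed at (97,183). Carry the large cover over.

Call:
servo_tool(motion=[{"wx": 0,"wy": 0,"wz": 0.016,"dx": -0.3,"dy": -0.1,"dz": 0,"fingers": 1},{"wx": 0,"wy": 0,"wz": 0.016,"dx": -0.7,"dy": -0.2,"dz": 0,"fingers": 1},{"wx": 0,"wy": 0,"wz": 0.016,"dx": -1,"dy": -0.27,"dz": 0,"fingers": 1}])

```text
clock: 30.45
eef_pos: [443.9, -189.2, 108.3]
eef_rot: [-3.139, -0.001, 1.686]
wrist_force: [0.8, -0.3, -0.6]
finger_gap: 13.9
finger_force: 25.0
```

Call:
servo_tool(motion=[{"wx": 0,"wy": 0,"wz": 0,"dx": -0.4,"dy": -0.1,"dz": 0,"fingers": 1},{"wx": 0,"wy": 0,"wz": 0,"dx": -0.8,"dy": -0.25,"dz": 0,"fingers": 1},{"wx": 0,"wy": 0,"wz": 0,"dx": -1,"dy": -0.25,"dz": 0,"fingers": 1},{"wx": 0,"wy": 0,"wz": 0,"dx": -1,"dy": -0.25,"dz": 0.1,"fingers": 1},{"wx": 0,"wy": 0,"wz": 0,"dx": -1,"dy": -0.25,"dz": 0.2,"fingers": 1},{"wx": 0,"wy": 0,"wz": 0,"dx": -1,"dy": -0.25,"dz": 0.2,"fingers": 1}])

```text
clock: 31.05
eef_pos: [430.7, -288.5, 87.4]
eef_rot: [-3.138, -0.003, 1.687]
wrist_force: [-0.3, 1.4, -0.8]
finger_gap: 13.8
finger_force: 25.0
```

```bash
python3 - <<'E'
from h import *
st();to((434.8,-305.3,75),1.686);c=camera("wrist");rect(c,"large_cover",read_state()["eef_pos"][2]-6);rect(c,"large_shell",49)
E
```

```text
{'clock': 31.05, 'eef_pos': [430.676, -288.471, 87.385], 'eef_rot': [-3.138, -0.003, 1.687], 'joints': [-0.661, 0.365, 1.73, 0.0, 1.051, -0.777], 'wrist_force': [-0.317, 1.422, -0.776], 'finger_gap': 13.783, 'finger_force': 25.0}
dx -0.172 dy 0.022 dz 0.124 wz 0.0003
large_cover 0.85 ctr [ 430.3 -282.7] size [102.9 106.4] longdir yaw from y 0.113 mean px [316.6 207.2]
```

Call:
servo_tool(motion=[{"wx": 0,"wy": 0,"wz": 0,"dx": -0.1,"dy": 0.02,"dz": 0,"fingers": 1},{"wx": 0,"wy": 0,"wz": 0,"dx": -0.17,"dy": 0.02,"dz": 0.05,"fingers": 1},{"wx": 0,"wy": 0,"wz": 0,"dx": -0.17,"dy": 0.02,"dz": 0.12,"fingers": 1},{"wx": 0,"wy": 0,"wz": 0,"dx": -0.17,"dy": 0.02,"dz": 0.12,"fingers": 1},{"wx": 0,"wy": 0,"wz": 0,"dx": -0.17,"dy": 0.02,"dz": 0.12,"fingers": 1}])

```text
clock: 31.7
eef_pos: [435.3, -306.7, 77.6]
eef_rot: [-3.141, -0.001, 1.686]
wrist_force: [-0.1, -1.2, -0.3]
finger_gap: 13.5
finger_force: 25.0
```

```bash
python3 - <<'E'
from h import *
st();to((434.8,-305,59),1.686)
E
```

```text
{'clock': 31.7, 'eef_pos': [435.325, -306.692, 77.59], 'eef_rot': [-3.141, -0.001, 1.686], 'joints': [-0.683, 0.405, 1.7, 0.0, 1.038, -0.797], 'wrist_force': [-0.073, -1.168, -0.313], 'finger_gap': 13.524, 'finger_force': 25.0}
dx 0.017 dy -0.003 dz 0.186 wz -0.0002
```

Call:
servo_tool(motion=[{"wx": 0,"wy": 0,"wz": 0,"dx": 0.017,"dy": 0,"dz": 0.04,"fingers": 1},{"wx": 0,"wy": 0,"wz": 0,"dx": 0.017,"dy": 0,"dz": 0.08,"fingers": 1},{"wx": 0,"wy": 0,"wz": 0,"dx": 0.017,"dy": 0,"dz": 0.12,"fingers": 1},{"wx": 0,"wy": 0,"wz": 0,"dx": 0.017,"dy": 0,"dz": 0.15,"fingers": 1},{"wx": 0,"wy": 0,"wz": 0,"dx": 0.017,"dy": 0,"dz": 0.17,"fingers": 1},{"wx": 0,"wy": 0,"wz": 0,"dx": 0.017,"dy": 0,"dz": 0.18,"fingers": 1},{"wx": 0,"wy": 0,"wz": 0,"dx": 0.017,"dy": 0,"dz": 0.18,"fingers": 1},{"wx": 0,"wy": 0,"wz": 0,"dx": 0.017,"dy": 0,"dz": 0.18,"fingers": 1}])

```text
clock: 32.5
eef_pos: [435.4, -305.2, 60.1]
eef_rot: [3.141, 0.0, 1.686]
wrist_force: [0.6, 0.0, -0.9]
finger_gap: 14.1
finger_force: 25.0
```

Call:
servo_tool(motion=[{"wx": 0,"wy": 0,"wz": 0,"dx": 0,"dy": 0,"dz": 0.01,"fingers": 1},{"wx": 0,"wy": 0,"wz": 0,"dx": 0,"dy": 0,"dz": 0.015,"fingers": 1},{"wx": 0,"wy": 0,"wz": 0,"dx": 0,"dy": 0,"dz": 0.015,"fingers": 1}])

```text
clock: 32.8
eef_pos: [435.4, -305.3, 59.1]
eef_rot: [3.141, 0.0, 1.686]
wrist_force: [-2.4, 1.6, 7.5]
finger_gap: 13.6
finger_force: 25.0
```

Plate is on the rim at the expected 59 mm. Release, lift and check.

Call:
servo_tool(motion=[{"wx": 0,"wy": 0,"wz": 0,"dx": 0,"dy": 0,"dz": 0,"fingers": 0.3},{"wx": 0,"wy": 0,"wz": 0,"dx": 0,"dy": 0,"dz": 0,"fingers": 0.2},{"wx": 0,"wy": 0,"wz": 0,"dx": 0,"dy": 0,"dz": 0,"fingers": 0.2},{"wx": 0,"wy": 0,"wz": 0,"dx": 0,"dy": 0,"dz": -0.1,"fingers": 0.2},{"wx": 0,"wy": 0,"wz": 0,"dx": 0,"dy": 0,"dz": -0.5,"fingers": 0.2},{"wx": 0,"wy": 0,"wz": 0,"dx": 0,"dy": 0,"dz": -1,"fingers": 0.2},{"wx": 0,"wy": 0,"wz": 0,"dx": 0,"dy": 0,"dz": -1,"fingers": 0.2}])

```text
clock: 33.5
eef_pos: [437.3, -306.7, 165.3]
eef_rot: [3.134, 0.007, 1.686]
wrist_force: [0.4, -0.6, -0.8]
finger_gap: 37.5
finger_force: 0.0
```

Call:
servo_tool(motion=[{"wx": 0,"wy": 0,"wz": 0,"dx": -0.5,"dy": -0.3,"dz": -0.3,"fingers": 0},{"wx": 0,"wy": 0,"wz": 0,"dx": -1,"dy": -0.3,"dz": -0.3,"fingers": 0},{"wx": 0,"wy": 0,"wz": 0,"dx": -1,"dy": -0.3,"dz": -0.3,"fingers": 0},{"wx": 0,"wy": 0,"wz": 0,"dx": -1,"dy": -0.3,"dz": -0.3,"fingers": 0},{"wx": 0,"wy": 0,"wz": 0,"dx": -1,"dy": -0.3,"dz": -0.3,"fingers": 0}])

```text
clock: 34.0
eef_pos: [417.0, -406.9, 187.9]
eef_rot: [-3.141, -0.001, 1.686]
wrist_force: [-0.5, 0.6, 0.4]
finger_gap: 47.2
finger_force: 0.0
```

```bash
python3 - <<'E'
from h import *
st();c=camera("wrist");rect(c,"large_cover",53);rect(c,"large_shell",49)
c=camera("top");rect(c,"small_cover",47);rect(c,"large_cover",53);rect(c,"solder_spool",32);rect(c,"screwdriver",10);rect(c,"cutters",6)
E
```

```text
{'clock': 34.0, 'eef_pos': [416.975, -406.941, 187.947], 'eef_rot': [-3.141, -0.001, 1.686], 'joints': [-0.836, 0.387, 1.446, 0.0, 1.31, -0.951], 'wrist_force': [-0.482, 0.582, 0.431], 'finger_gap': 47.216, 'finger_force': 0.0}
large_cover 0.92 ctr [ 435.8 -306.3] size [106.  118.4] longdir yaw from y 0.103 mean px [344.8 101. ]
small_cover 0.76 ctr [424.5  96.8] size [73.3 87.1] longdir yaw from y 0.322 mean px [293.1 225.1]
large_cover 0.58 ctr [ 435.7 -305.7] size [103.8 120.9] longdir yaw from y 0.115 mean px [408.3 220.8]
solder_spool 0.42 ctr [ 493.  -426.2] size [37.1 51.8] longdir yaw from y 0.764 mean px [440.1 206.1]
screwdriver 0.66 ctr [ 580.6 -160.9] size [72.7 14.8] longdir yaw from y -0.003 mean px [365.2 182.6]
```

```bash
python3 -c "
from cell import *
print(sign_off())"
```

```text
the job is handed in; nothing more can be done
None
```

Both sounders are assembled and the job was handed in at about 34 s of the 112 s allowed; `sign_off()` returned no verdict, but the last camera check put both covers within about 2 mm of their shells' centres with long sides parallel.

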